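# Pack the carving chisels away under the keeper comb

## Task

Put the chisels away in the tool chest. First take the mallet off the chest's clear sliding cover and lay it down flat on the black rubber mat, all of it on the mat; then slide the cover fully open and lay every chisel there is lengthwise on the tray's two cross rails, one to a bay between the slots of the slotted rail. Then lower the wooden keeper comb over them so that each of its five teeth goes fully down into its own slot, slide the cover fully shut again, and leave the other things on the bench where they are.

Things in the scene. Friction and masses are not known exactly. Their poses are not given: they have to be found in the camera images.
- chest: wooden tool chest fixed to the bench, yaw within 7 degrees. Origin at bench height under the centre of its open tray; x away from the robot along the cover's track, z up. In mm in this frame: tray inside x -95..95, y -115..115, floor z 10, walls 12 to 14 thick, up to z 94 (side tracks to 103). Behind the tray a closed deck reaches to x 345; the cover slides over it.
- slot_rail (a point): centre of the top of the slotted cross rail, along the chest's y on the tray floor: 50 mm wide in x, top 28 mm above the chest's origin, at chest x -40 mm. Five slots at y -96, -48, 0, 48, 96 mm, each 14 mm wide in y, 34 mm long in x, 18 mm deep (to the tray floor). A plain cross rail, equally high, 20 mm wide, lies 75 mm behind it (+x).
- bay1 (a point): rightmost bay for a chisel, at chest y -72 mm: point at rail-top height over which a chisel's middle belongs; it lies along the chest's x on both rails, tip either way. Low fins (37 mm apart, 12 mm above the rails, at chest x -95..-65 and 45..95) bound the bay at both ends. The comb's teeth pass 19 mm either side of its centre. Any chisel, any bay.
- bay2 (a point): second from right bay for a chisel, at chest y -24 mm: point at rail-top height over which a chisel's middle belongs; it lies along the chest's x on both rails, tip either way. Low fins (37 mm apart, 12 mm above the rails, at chest x -95..-65 and 45..95) bound the bay at both ends. The comb's teeth pass 19 mm either side of its centre. Any chisel, any bay.
- bay3 (a point): second from left bay for a chisel, at chest y 24 mm: point at rail-top height over which a chisel's middle belongs; it lies along the chest's x on both rails, tip either way. Low fins (37 mm apart, 12 mm above the rails, at chest x -95..-65 and 45..95) bound the bay at both ends. The comb's teeth pass 19 mm either side of its centre. Any chisel, any bay.
- bay4 (a point): leftmost bay for a chisel, at chest y 72 mm: point at rail-top height over which a chisel's middle belongs; it lies along the chest's x on both rails, tip either way. Low fins (37 mm apart, 12 mm above the rails, at chest x -95..-65 and 45..95) bound the bay at both ends. The comb's teeth pass 19 mm either side of its centre. Any chisel, any bay.
- cover (a joint): clear plastic cover sliding along the chest's x, in m: 0 = shut over the tray, 0.205 = fully open over the rear deck. Starts shut or up to 12 mm open. Panel 220 x 244 x 6 mm, centred on the tray when shut, underside 102 and top 108 mm above the chest's origin. About 2 N of friction; stays where left. Passes 10 mm above the comb when that is fully down.
- cover_grip (a point): top centre of the cover's grip rib, an upright dark wooden bar: 16 mm thick along the chest's x, 90 mm long along the chest's y, rising 30 mm above the panel's top. At chest x = -80 mm + the opening, y 0, z 138 mm.
- comb: wooden keeper comb, standing on its teeth. Origin at the centre of the plane of the tooth tips; y along its length, z up; the same after a half turn. Five teeth at y -96, -48, 0, 48, 96 mm, each 10 mm (y) x 30 mm (x) x 40 mm long, tips rounded. Beam above 214 x 30 mm, z 40..56. 0.25 kg. Fully home: origin at chest x -40, y 0, z 10 mm, 2 mm play in the slots, beam 2 mm above the chisels.
- comb_rib (a point): top centre of the comb's grip rib: 20 mm thick (comb's x), 80 mm long (comb's y), 26 mm high, on top of the beam; 82 mm above the comb's origin.
- chisel1: steel stone-carving chisel with a 18 mm wide flat tip; 170 mm long along its own x: square bar 20 x 20 mm from x = -85 to +55 mm, then the thinner tip (10 mm high, at mid height) to +85. Origin on the bar's axis at the middle of its length, so 10 mm above what it lies on. 0.2 kg. May be absent (no pose at the start).
- chisel2: steel stone-carving chisel with a narrow 10 mm tip; 170 mm long along its own x: square bar 20 x 20 mm from x = -85 to +55 mm, then the thinner tip (10 mm high, at mid height) to +85. Origin on the bar's axis at the middle of its length, so 10 mm above what it lies on. 0.2 kg. May be absent (no pose at the start).
- chisel3: steel stone-carving chisel with a 14 mm flat tip; 170 mm long along its own x: square bar 20 x 20 mm from x = -85 to +55 mm, then the thinner tip (10 mm high, at mid height) to +85. Origin on the bar's axis at the middle of its length, so 10 mm above what it lies on. 0.2 kg. May be absent (no pose at the start).
- chisel4: steel stone-carving chisel with a 20 mm wide three-toothed claw tip; 170 mm long along its own x: square bar 20 x 20 mm from x = -85 to +55 mm, then the thinner tip (10 mm high, at mid height) to +85. Origin on the bar's axis at the middle of its length, so 10 mm above what it lies on. 0.2 kg. May be absent (no pose at the start).
- mallet: steel mallet lying on the cover at the start, handle away from the robot. Origin under the centre of the head, at the underside; head 60 (x) x 50 (y) x 40 mm (z); round handle of 26 mm diameter along -x from the head to x = -160 mm, axis at z 20 mm. 0.5 kg, centre of mass near x = -17 mm.
- mallet_end (a point): point on the axis of the mallet's handle near its end, at x = -155, z = 20 mm of the mallet.
- mat: black rubber mat fixed on the bench, 260 (x) x 140 (y) x 6 mm. Origin at the centre of its underside; top at z 6 mm.
- strip: wooden strip 220 x 30 x 20 mm. Bystander: leave it where it is.
- pot: white ceramic cup, 80 mm across, 100 mm high. Bystander: leave it where it is.
- brush: hand brush 170 mm long. Bystander: leave it where it is.
- stone: grey sharpening stone 150 x 50 x 25 mm. Bystander: leave it where it is.
- jar: amber glass jar with a steel cap, 70 mm across, 90 mm high. Bystander: leave it where it is.
- offcut: dark wood offcut 90 x 60 x 30 mm. Bystander: leave it where it is.
Things that resemble listed ones, but are neither listed nor needed, are in the scene too. Leave any purple look-alike of the chisel1 alone.

How it is judged:
On the way, in this order (a step that is already met when the one before it is completed fails the run):
1. the mallet lies on the rubber mat, let go (x of mallet in the frame of mat between -0.13 and 0.13 m and y of mallet in the frame of mat between -0.07 and 0.07 m and x of mallet_end in the frame of mat between -0.13 and 0.13 m and y of mallet_end in the frame of mat between -0.07 and 0.07 m and z of mallet in the frame of mat below 0.014 m and angle between mallet's own z axis and vertical below 0.15 rad and contact force between the fingers and mallet below 0.2 N), for 0.3 s.
2. the cover is slid open (value of joint cover above 0.185 m), for 0.2 s.
3. every chisel present lies on both cross rails, one to a bay, let go (x of chisel1 in the frame of chest between -0.018 and 0.018 m and z of chisel1 in the frame of chest between 0.034 and 0.043 m and angle between the x axis of each of chisel1, chisel2, chisel3, chisel4 and the x axis of chest, either way round below 0.15 rad and contact force between the fingers and chisel1 below 0.2 N and (y of chisel1 in the frame of chest between -0.0815 and -0.0625 m or y of chisel1 in the frame of chest between -0.0335 and -0.0145 m or y of chisel1 in the frame of chest between 0.0145 and 0.0335 m or y of chisel1 in the frame of chest between 0.0625 and 0.0815 m) and x of chisel2 in the frame of chest between -0.018 and 0.018 m and z of chisel2 in the frame of chest between 0.034 and 0.043 m and contact force between the fingers and chisel2 below 0.2 N and (y of chisel2 in the frame of chest between -0.0815 and -0.0625 m or y of chisel2 in the frame of chest between -0.0335 and -0.0145 m or y of chisel2 in the frame of chest between 0.0145 and 0.0335 m or y of chisel2 in the frame of chest between 0.0625 and 0.0815 m) and x of chisel3 in the frame of chest between -0.018 and 0.018 m and z of chisel3 in the frame of chest between 0.034 and 0.043 m and contact force between the fingers and chisel3 below 0.2 N and (y of chisel3 in the frame of chest between -0.0815 and -0.0625 m or y of chisel3 in the frame of chest between -0.0335 and -0.0145 m or y of chisel3 in the frame of chest between 0.0145 and 0.0335 m or y of chisel3 in the frame of chest between 0.0625 and 0.0815 m) and x of chisel4 in the frame of chest between -0.018 and 0.018 m and z of chisel4 in the frame of chest between 0.034 and 0.043 m and contact force between the fingers and chisel4 below 0.2 N and (y of chisel4 in the frame of chest between -0.0815 and -0.0625 m or y of chisel4 in the frame of chest between -0.0335 and -0.0145 m or y of chisel4 in the frame of chest between 0.0145 and 0.0335 m or y of chisel4 in the frame of chest between 0.0625 and 0.0815 m)), for 0.3 s.
4. the comb is fully down, each tooth in its own slot, let go (x of comb in the frame of chest between -0.0445 and -0.0355 m and y of comb in the frame of chest between -0.0045 and 0.0045 m and z of comb in the frame of chest below 0.0135 m and angle between the y axis of comb and the y axis of chest, either way round below 0.05 rad and angle between the z axis of comb and the z axis of chest, either way round below 0.05 rad and contact force between the fingers and comb below 0.2 N), for 0.3 s.
At the end, for the whole second after the job is handed in: Cover shut to 8 mm; comb down within 3.5 mm of the tray floor and 4.5 mm of its place; each chisel present flat on both rails, within 0.15 rad, 18 mm lengthwise and 9.5 mm of a bay's centre; mallet flat on the mat, head centre and handle end over it; all released, at rest (all of step 1 and all of step 3 and all of step 4 and value of joint cover below 0.008 m and linear speed of each of comb, mallet below 0.02 m/s); the robot touches nothing.
It fails at once if a bystander is moved more than 5 cm (distance of any of strip, pot, brush, stone, jar, offcut from where it was at the start of the episode above 0.05 m).
Of chisel1, chisel2, chisel3, chisel4 only 2 to 4 are there at a start; the rules pass over those that are not, and their reading is None.
At some moment in a run one of chisel1, chisel2, chisel3, chisel4 may be knocked a few centimetres aside while the robot is not near it.
Once in a run the grip may slacken for a moment while it holds something.
It also fails if it takes over 210 s, if anything falls off the work surface, if the arm or the gripper's body presses on something with over 40 N, if the wrist force passes 120 N, or if a joint passes its speed limit or range.

## Robot

A 7-joint arm with a two-finger parallel gripper is mounted at the origin on the work surface. World frame = base frame: x ahead of the robot, y to its left, z up, the work surface at z = 0. Lengths are in m, angles in rad, forces in N, time in s.
With the tool pointing down it reaches from about 0.425 to 0.875 m from the base axis. Payload 4.7 kg.
Tool frame: the origin (TCP) lies at the very end of the fingers, on their centre line; the grasp point (between the pads) lies 19 mm behind it; x points along the fingers, z is the direction in which the jaws open and shut, and the axes are right-handed (so a half turn about x gives the same grasp; the last joint's range is limited). The gripper opens to 87 mm and grips with 3 to 60 N. Pads are 19 mm wide; open, the fingers measure 117 mm over their backs; the gripper's body (75 mm by 190 mm) begins 51 mm behind the grasp point.
Start: joints at [-1.259, 0.321, -0.07, 1.45, 0.023, 1.371, -0.057], TCP at [0.191, 0.621, 0.223] pointing down, gripper open.
Joint ranges: [-2.86, 2.86], [-0.3, 2.09], [-1.38, 1.24], [0.06, 2.45], [-1.56, 4.7], [0.09, 2.05], [-2.69, 2.69]. Speed limits (rad/s): [2.57, 2.57, 3.14, 3.14, 3.14, 3.14, 3.14].

## Interface

Orientations are given as a rotation vector (axis times angle).
In Python, from bench import telemetry, viewer, workorder gives the robot as it stands.
- The arm moves only by the shell command python3 -m creep 'ROWS' [FORCE]. ROWS is JSON, a list of rows, each an object of numbers: "fingers": the opening, from 0 (shut) to 1 (fully open); "x", "y", "z": the shift along the tool's x, y, z in units of 40 mm (1.0 is 40 mm); "twist": the turn about the tool's x in units of 5 degrees (1.0 is 5 degrees). In form: [{"fingers": .., "x": .., "y": .., "z": .., "twist": ..}, ...]. A call has 1 to 20 rows; each row is the pose to reach, as a shift and turn from the pose commanded when the call began, along the tool's axes at that moment; what a row does not reach only later rows make up. A row lasts 1/12 s, in which the tool goes at most 41.7 mm and 7.16 degrees, less where a joint would pass 70% of its speed; a pose out of reach is approached as far as the arm can. A call with a gripper value outside its range is refused whole. The fingers move at their own pace and stop on an object; FORCE is the grip in N (left out, the last holds). Time passes only in rows, so rows that repeat a pose let the fingers close. It gives the time, the measured TCP pose, the force and the opening at its end, in the units of the state.
- telemetry.get_state(): the state, without advancing time (a new reading comes with each control period).
- viewer.get_image(name): name is "side" or "top"; returns a dict with "pixels" (420x560x3 uint8, red, green, blue), "z_map" (420x560 float32, m along the optical axis (not along the pixel's ray), 0 where there is no reading), "K" (3x3 intrinsics, pixels), "xyz" and "attitude" of the camera in the world. Camera axes: x right, y up, looking along -z (the intrinsics and any distortion apply to the point x, -y, -z); pixel columns grow to the right and rows downward; lengths in m; the calibration is good to about 2 mm. A picture is of the moment at which its call begins.
- workorder.close_job(): hands the job in, once; it reports no verdict.
The state is a dict: "time": time; "joint_positions": joint angles; "qd": joint speeds; "joint_torque": joint torques, N m; "position": TCP position; "tool_rot": TCP orientation; "ft_force": force on the tool from outside, world axes, zero at the start; "torque": the same for the moment, N m; "grip_width": opening from 0.0 (shut) to 1.0 (fully open).
Only numpy, scipy, OpenCV 4.12 (cv2) and the standard library are available. Lean on these libraries where they do the work, as an engineer would, in place of code of your own. Each camera call takes 0.05 s, during which the arm holds its last target.

## Working session

There is one attempt and no reset: what is moved stays moved. The work goes in short steps, Python scripts to look and compute and a shell command to move; the robot and the scene stay as the last step left them, time stands still between calls to the robot, and variables do not carry over. Pictures are saved under pics/ and viewed, and the job is handed in when it is done.

```bash
ls; mkdir -p pics
cat > h.py <<'E'
import numpy as np, cv2
from scipy.spatial.transform import Rotation as R
from bench import telemetry, viewer, workorder
def snap(name,fn):
    d=viewer.get_image(name); cv2.imwrite('pics/'+fn,d['pixels'][:,:,::-1]); return d
def cam(d):
    a=np.array(d['attitude']); 
    Rm=R.from_rotvec(a).as_matrix() if a.shape==(3,) else a
    return Rm,np.array(d['xyz'])
def cloud(d):
    Rm,t=cam(d);K=d['K'];z=d['z_map'];h,w=z.shape
    u,v=np.meshgrid(np.arange(w),np.arange(h))
    X=(u-K[0,2])/K[0,0]*z;Y=(v-K[1,2])/K[1,1]*z
    P=np.stack([X,-Y,-z],-1)@Rm.T+t
    P[z==0]=np.nan
    return P
def ray(d,u,v,zp):
    Rm,t=cam(d);K=d['K']
    r=Rm@np.array([(u-K[0,2])/K[0,0],-(v-K[1,2])/K[1,1],-1.])
    return t+r*(zp-t[2])/r[2]
E
python3 - <<'E'
from h import *
s=telemetry.get_state();print(s)
for n in('top','side'):
    d=snap(n,n+'0.png');print(n,{k:v for k,v in d.items() if k not in('pixels','z_map')})
    np.savez(f'{n}0.npz',**d)
    print(np.nanmin(d['z_map']),(d['z_map']==0).mean())
E
```

```text
pics
{'time': 0.0, 'joint_positions': array([-1.25887566,  0.32180273, -0.07006099,  1.4516824 ,  0.0226333 ,
        1.37077863, -0.05690419]), 'qd': array([-0.00072236,  0.00059016, -0.00076318,  0.0009977 , -0.00060154,
       -0.00117476,  0.0001674 ]), 'joint_torque': array([-6.85493262e-06, -4.91280770e+01, -4.04038802e-01, -3.12529707e+01,
       -6.40626275e-02,  4.36822919e-02,  1.70155240e-04]), 'position': array([0.19064635, 0.62083758, 0.22147078]), 'tool_rot': array([-0.98829933,  1.33695984,  0.98625877]), 'ft_force': array([0.24019758, 0.52088651, 0.42173433]), 'torque': array([-0.01880957, -0.01851693,  0.00349335]), 'grip_width': 1.0012693645381385}
top {'K': array([[386.0235823 ,   0.        , 280.56864342],
       [  0.        , 386.0235823 , 210.7611492 ],
       [  0.        ,   0.        ,   1.        ]]), 'xyz': array([0.43360791, 0.0332481 , 1.28429538]), 'attitude': array([ 0.02894953, -0.05718157, -1.56250586])}
0.0 0.0038095238095238095
side {'K': array([[405.00295143,   0.        , 280.05012389],
       [  0.        , 405.00295143, 211.93077385],
       [  0.        ,   0.        ,   1.        ]]), 'xyz': array([-0.11670193, -0.82202173,  1.0204957 ]), 'attitude': array([ 0.83101152, -0.27540179, -0.61000169])}
0.0 0.003920068027210884
```

View pics/top0.png

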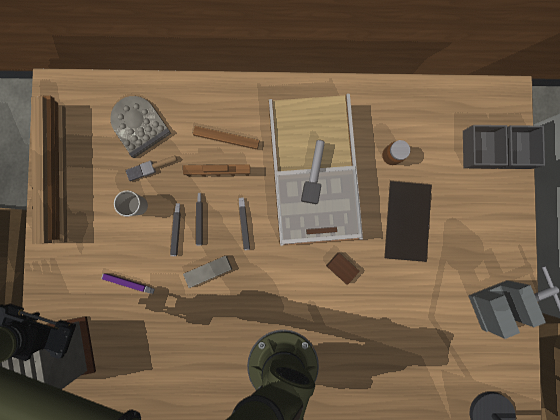

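View pics/side0.png

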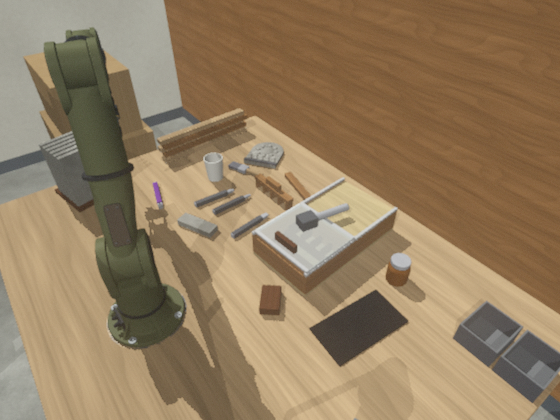

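Run:
```python
from h import *
im=cv2.imread('pics/top0.png')
cv2.imwrite('pics/c1.png',cv2.resize(im[80:270,90:290],None,fx=4,fy=3.1578*1.2666/1,interpolation=cv2.INTER_CUBIC)[:600] if 0 else cv2.resize(im[100:250,90:290],None,fx=4,fy=4,interpolation=cv2.INTER_CUBIC))
cv2.imwrite('pics/c2.png',cv2.resize(im[90:250,250:450],None,fx=3.75,fy=3.75,interpolation=cv2.INTER_CUBIC))
d=dict(np.load('top0.npz'));P=cloud(d)
for n,(u,v) in dict(bench=(150,250),mat=(408,220),chis=(201,225),chis2=(177,235),chis3=(245,225),comb=(213,170),combR=(225,168),strip=(230,137),deck=(310,110),wallL=(280,205),wallR=(358,205),front=(320,241),mhead=(312,192),mh=(319,155),rib=(321,231),cov=(340,190)).items(): print(n,P[v,u].round(4))
```

```text
bench [0.3714 0.439  0.0019]
mat [ 0.4767 -0.4151  0.0042]
chis [0.4544 0.2692 0.0243]
chis2 [0.4214 0.3467 0.0219]
chis3 [0.4556 0.1266 0.0213]
comb [0.626  0.2245 0.0798]
combR [0.6321 0.1866 0.0836]
strip [0.7473 0.1804 0.0152]
deck [ 0.8176 -0.0783  0.0908]
wallL [0.5157 0.0142 0.111 ]
wallR [ 0.5182 -0.2257  0.1049]
front [ 0.4066 -0.111   0.0867]
mhead [ 0.5523 -0.0794  0.1501]
mh [ 0.6645 -0.1009  0.1422]
rib [ 0.4374 -0.1074  0.1412]
cov [ 0.5637 -0.1697  0.1081]
```

View pics/c1.png

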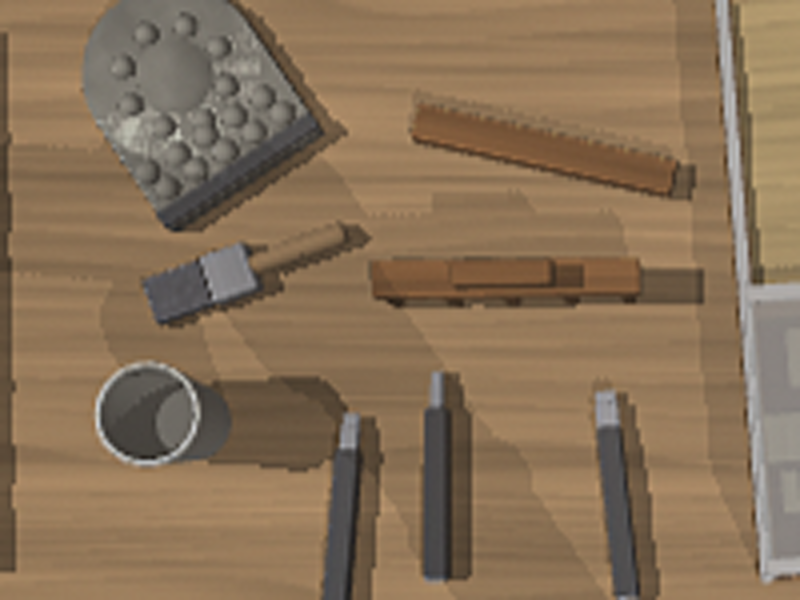

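View pics/c2.png

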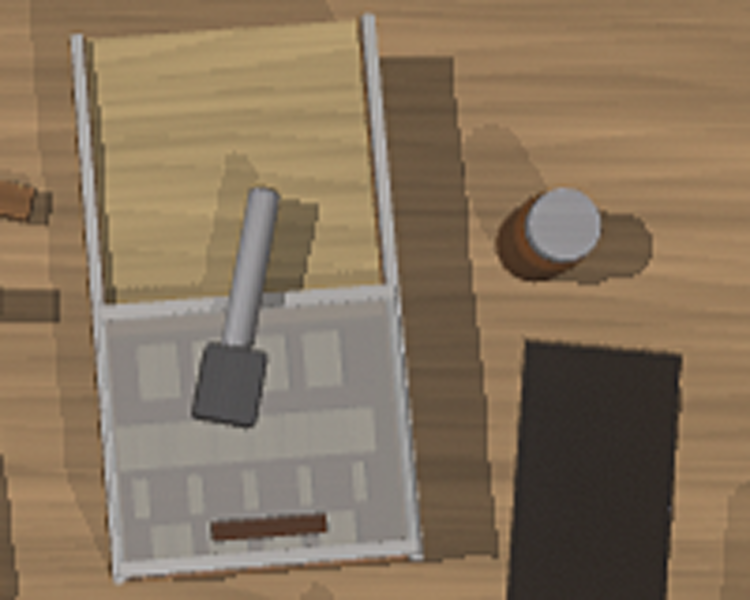

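```bash
cat >> h.py <<'E'
def rays(d,uv,zp):
    return np.array([ray(d,u,v,zp)[:2] for u,v in uv])
def rect(xy):
    (c,(w,h),a)=cv2.minAreaRect(np.asarray(xy,np.float32)*1000)
    b=cv2.boxPoints((c,(w,h),a)); e=b[1]-b[0]; f=b[2]-b[1]
    l=e if np.hypot(*e)>np.hypot(*f) else f
    s=f if l is e else e
    return np.array(c)/1000,np.hypot(*l),np.hypot(*s),np.degrees(np.arctan2(l[1],l[0]))%180
def blob(mask,box=None,k=0):
    m=mask.astype(np.uint8)
    if box: 
        z=np.zeros_like(m); u0,v0,u1,v1=box; z[v0:v1,u0:u1]=m[v0:v1,u0:u1]; m=z
    n,l,st,_=cv2.connectedComponentsWithStats(m)
    i=1+np.argsort(-st[1:,4])[k]
    v,u=np.nonzero(l==i); return u,v
def pose():
    s=telemetry.get_state(); return np.array(s['position']),R.from_rotvec(s['tool_rot']).as_matrix(),s
def plan(x,y,z,jaw=None):
    """units to reach TCP x,y,z with jaw axis at jaw deg (mod 180)"""
    p,Rm,s=pose(); d=Rm.T@(np.array([x,y,z])-p)/0.04
    zx=Rm[:,2]; cur=np.degrees(np.arctan2(zx[1],zx[0]))
    tw=0
    if jaw is not None:
        # tool x is down: +twist about x -> yaw decreases
        dy=(jaw-cur+90)%180-90; tw=-dy/5
    print('t%.2f pos'%s['time'],p.round(4),'down',Rm[:,0].round(3),'jaw %.1f'%(cur),'q7 %.2f'%s['joint_positions'][6],'grip %.3f'%s['grip_width'])
    print(' -> x %.3f y %.3f z %.3f twist %.3f (alt %.2f)'%(*d,tw,tw-np.sign(tw)*36))
E
python3 - <<'E'
from h import *
d=dict(np.load('top0.npz'));P=cloud(d);px=d['pixels'].astype(int);hsv=cv2.cvtColor(d['pixels'],cv2.COLOR_RGB2HSV)
Z=P[...,2]
# chisels
for n,b in dict(A=(168,198,188,260),B=(192,188,210,250),C=(236,192,256,255)).items():
    m=(Z>0.012)&(Z<0.04)
    m2=(hsv[...,1]<60)
    u,v=blob(m2&m,b); print(n,len(u),rect(rays(d,zip(u,v),0.02)),np.nanmedian(Z[v,u]))
u,v=blob((px.sum(-1)<150),(380,170,440,270)); print('mat',len(u),rect(rays(d,zip(u,v),.006)))
u,v=blob((px.sum(-1)<290)&(Z>.13)&(hsv[...,1]<90),(295,175,330,210)); print('head',len(u),rect(rays(d,zip(u,v),.148)),np.nanmedian(Z[v,u]))
u,v=blob((Z>.125)&(hsv[...,1]<90),(295,130,330,180)); xy=rays(d,zip(u,v),.135);print('handle',len(u),rect(xy))
u,v=blob((Z>.055)&(hsv[...,1]>60),(180,155,260,180)); print('comb',len(u),rect(rays(d,zip(u,v),.056)))
u,v=blob((Z>.070)&(hsv[...,1]>60),(180,155,260,180)); print('combrib',len(u),rect(rays(d,zip(u,v),.082)))
u,v=blob((Z>.120)&(hsv[...,1]>80),(295,215,350,245)); print('rib',len(u),rect(rays(d,zip(u,v),.138)))
m=(Z>.096)&(Z<.118); u,v=blob(m,(260,80,375,250)); print('chesttop',len(u),rect(rays(d,zip(u,v),.105)))
plan(.55,-.08,.3,0)
E
```

```text
A 318 (array([0.44092697, 0.35368143]), np.float32(170.31683), np.float32(21.26861), np.float32(176.54903)) 0.019766272176522826
B 281 (array([0.4759054 , 0.27852478]), np.float32(166.67535), np.float32(16.298893), np.float32(1.0642719)) 0.01969289467477897
C 303 (array([0.46185699, 0.13144824]), np.float32(171.19), np.float32(19.443066), np.float32(7.0712357)) 0.019413052899964978
mat 3190 (array([ 0.47360907, -0.41408765]), np.float32(256.18854), np.float32(139.41023), np.float32(175.44812))
head 351 (array([ 0.56396667, -0.07843205]), np.float32(84.20903), np.float32(50.331787), np.float32(169.977)) 0.1481684205848981
handle 340 (array([ 0.65179749, -0.09457619]), np.float32(123.79114), np.float32(25.362968), np.float32(169.94206))
comb 499 (array([0.63476123, 0.21869861]), np.float32(210.50612), np.float32(29.0303), np.float32(90.60405))
combrib 165 (array([0.63204077, 0.21957648]), np.float32(78.07213), np.float32(18.927677), np.float32(90.60131))
rib 130 (array([ 0.43943152, -0.10937534]), np.float32(87.61908), np.float32(12.898872), np.float32(94.98733))
chesttop 5876 (array([ 0.63191748, -0.09290515]), np.float32(453.0917), np.float32(253.75778), np.float32(4.969671))
t0.10 pos [0.1906 0.6209 0.2216] down [-0.    -0.002 -1.   ] jaw 72.9 q7 -0.06 grip 0.997
 -> x -1.935 y -13.730 z -14.119 twist 14.587 (alt -21.41)
```

Run:
```python
from h import *
plan(.568,-.079,.25,80)
```

```text
t0.10 pos [0.1906 0.6209 0.2216] down [-0.    -0.002 -1.   ] jaw 72.9 q7 -0.06 grip 0.997
 -> x -0.686 y -14.153 z -13.961 twist -1.413 (alt 34.59)
```

```bash
python3 -m creep '[{"fingers":1,"x":-0.7,"y":-1,"z":-1,"twist":0},{"fingers":1,"x":-0.7,"y":-3,"z":-3,"twist":0},{"fingers":1,"x":-0.7,"y":-5,"z":-5,"twist":0},{"fingers":1,"x":-0.7,"y":-7,"z":-7,"twist":-1},{"fingers":1,"x":-0.7,"y":-9,"z":-9,"twist":-1},{"fingers":1,"x":-0.7,"y":-11,"z":-11,"twist":-1.4},{"fingers":1,"x":-0.7,"y":-13,"z":-13,"twist":-1.4},{"fingers":1,"x":-0.7,"y":-14.15,"z":-13.96,"twist":-1.4},{"fingers":1,"x":-0.7,"y":-14.15,"z":-13.96,"twist":-1.4},{"fingers":1,"x":-0.7,"y":-14.15,"z":-13.96,"twist":-1.4},{"fingers":1,"x":-0.7,"y":-14.15,"z":-13.96,"twist":-1.4},{"fingers":1,"x":-0.7,"y":-14.15,"z":-13.96,"twist":-1.4},{"fingers":1,"x":-0.7,"y":-14.15,"z":-13.96,"twist":-1.4},{"fingers":1,"x":-0.7,"y":-14.15,"z":-13.96,"twist":-1.4},{"fingers":1,"x":-0.7,"y":-14.15,"z":-13.96,"twist":-1.4},{"fingers":1,"x":-0.7,"y":-14.15,"z":-13.96,"twist":-1.4},{"fingers":1,"x":-0.7,"y":-14.15,"z":-13.96,"twist":-1.4},{"fingers":1,"x":-0.7,"y":-14.15,"z":-13.96,"twist":-1.4},{"fingers":1,"x":-0.7,"y":-14.15,"z":-13.96,"twist":-1.4},{"fingers":1,"x":-0.7,"y":-14.15,"z":-13.96,"twist":-1.4}]'
python3 - <<'E'
from h import *
plan(.568,-.079,.113,80)
E
```

```text
time: 1.77
position: [0.5691, -0.0868, 0.2504]
tool_rot: [-1.077, 1.294, 1.069]
ft_force: [-1.4, -0.7, -0.0]
grip_width: 1.0
t1.77 pos [ 0.5691 -0.0868  0.2504] down [ 0.001 -0.006 -1.   ] jaw 79.4 q7 1.58 grip 1.000
 -> x 3.433 y 0.068 z 0.206 twist -0.116 (alt 35.88)
```

```bash
python3 -m creep '[{"fingers":1,"x":0},{"fingers":1,"x":0},{"fingers":1,"x":0},{"fingers":1,"x":0}]'
python3 - <<'E'
from h import *
plan(.568,-.079,.113,80)
d=snap('top','t1.png');np.savez('t1.npz',**d)
E
```

```text
t1.77 pos [ 0.5691 -0.0868  0.2504] down [ 0.001 -0.006 -1.   ] jaw 79.4 q7 1.58 grip 1.000
 -> x 3.433 y 0.068 z 0.206 twist -0.116 (alt 35.88)$[0]: bad value
```

View pics/t1.png

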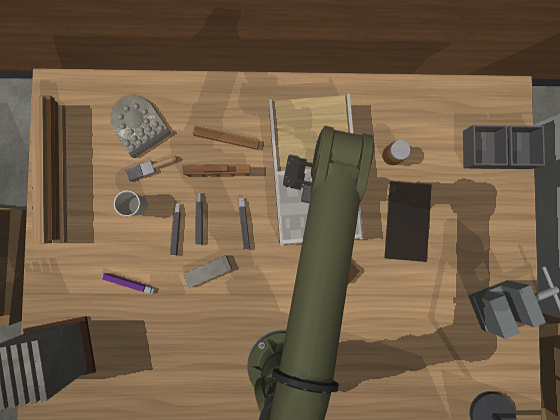

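```bash
python3 -m creep '[{"fingers":1,"x":0,"y":0,"z":0,"twist":0},{"fingers":1,"x":0,"y":0,"z":0,"twist":0},{"fingers":1,"x":0,"y":0,"z":0,"twist":0}]'
python3 - <<'E'
from h import *
plan(.568,-.079,.113,80)
E
```

```text
time: 2.07
position: [0.5676, -0.0762, 0.2503]
tool_rot: [-1.08, 1.286, 1.082]
ft_force: [1.2, 0.4, 0.5]
grip_width: 1.001
t2.07 pos [ 0.5676 -0.0762  0.2503] down [-0.001  0.001 -1.   ] jaw 80.1 q7 1.57 grip 1.001
 -> x 3.432 y -0.025 z -0.071 twist 0.022 (alt -35.98)
```

```bash
python3 -m creep '[{"fingers":1,"x":0.5,"y":0,"z":0,"twist":0},{"fingers":1,"x":1,"y":0,"z":0,"twist":0},{"fingers":1,"x":1.5,"y":0,"z":0,"twist":0},{"fingers":1,"x":2,"y":0,"z":0,"twist":0},{"fingers":1,"x":2.5,"y":0,"z":0,"twist":0},{"fingers":1,"x":2.8,"y":0,"z":0,"twist":0},{"fingers":1,"x":3.1,"y":0,"z":0,"twist":0},{"fingers":1,"x":3.3,"y":0,"z":0,"twist":0},{"fingers":1,"x":3.4,"y":0,"z":0,"twist":0},{"fingers":1,"x":3.4,"y":0,"z":0,"twist":0},{"fingers":1,"x":3.4,"y":0,"z":0,"twist":0},{"fingers":1,"x":3.4,"y":0,"z":0,"twist":0}]'
python3 - <<'E'
from h import *
plan(.568,-.079,.113,80)
d=snap('side','s1.png')
E
```

```text
time: 3.07
position: [0.5687, -0.0786, 0.1155]
tool_rot: [-1.079, 1.286, 1.078]
ft_force: [0.9, 0.2, 0.0]
grip_width: 1.004
t3.07 pos [ 0.5687 -0.0786  0.1155] down [ 0.002  0.    -1.   ] jaw 79.9 q7 1.63 grip 1.004
 -> x 0.063 y 0.017 z -0.012 twist -0.013 (alt 35.99)
```

View pics/s1.png

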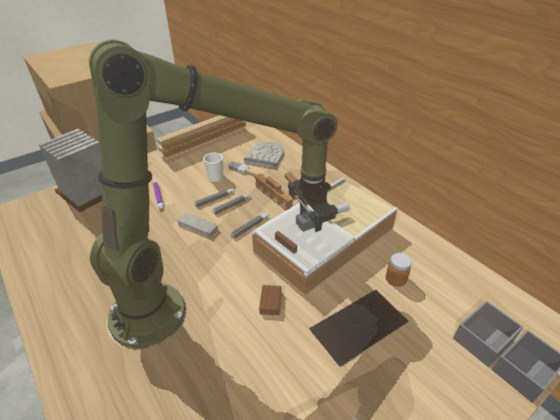

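```bash
python3 -m creep '[{"fingers":0,"x":0,"y":0,"z":0,"twist":0},{"fingers":0,"x":0,"y":0,"z":0,"twist":0},{"fingers":0,"x":0,"y":0,"z":0,"twist":0},{"fingers":0,"x":0,"y":0,"z":0,"twist":0},{"fingers":0,"x":0,"y":0,"z":0,"twist":0},{"fingers":0,"x":0,"y":0,"z":0,"twist":0},{"fingers":0,"x":-0.2,"y":0,"z":0,"twist":0},{"fingers":0,"x":-0.6,"y":0,"z":0,"twist":0},{"fingers":0,"x":-1.2,"y":0,"z":0,"twist":0},{"fingers":0,"x":-1.8,"y":0,"z":0,"twist":0},{"fingers":0,"x":-2.2,"y":0,"z":0,"twist":0},{"fingers":0,"x":-2.2,"y":0,"z":0,"twist":0},{"fingers":0,"x":-2.2,"y":0,"z":0,"twist":0}]' 45
python3 - <<'E'
from h import *
plan(.425,-.41,.2,85.5)
d=snap('side','s2.png')
E
```

```text
time: 4.2
position: [0.568, -0.0784, 0.2027]
tool_rot: [-1.079, 1.286, 1.079]
ft_force: [-0.5, 0.1, -4.9]
grip_width: 0.569
t4.20 pos [ 0.568  -0.0784  0.2027] down [ 0.001  0.    -1.   ] jaw 79.9 q7 1.59 grip 0.569
 -> x 0.062 y 2.072 z -8.786 twist -1.112 (alt 34.89)
```

View pics/s2.png

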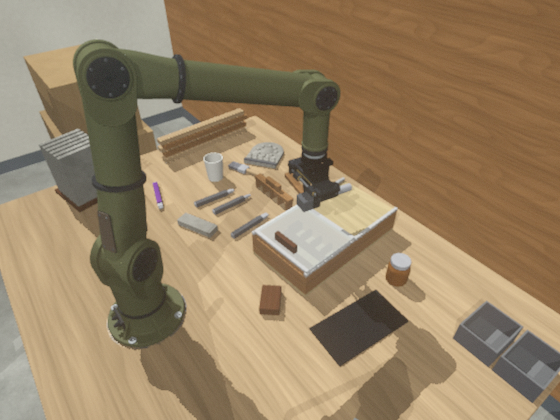

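```bash
python3 -m creep '[{"fingers":0,"x":0,"y":0.1,"z":-0.6,"twist":0},{"fingers":0,"x":0,"y":0.4,"z":-1.4,"twist":-0.2},{"fingers":0,"x":0,"y":0.6,"z":-2.3,"twist":-0.4},{"fingers":0,"x":0,"y":0.8,"z":-3.2,"twist":-0.6},{"fingers":0,"x":0,"y":1,"z":-4.1,"twist":-0.8},{"fingers":0,"x":0,"y":1.2,"z":-5,"twist":-1},{"fingers":0,"x":0,"y":1.4,"z":-5.9,"twist":-1.1},{"fingers":0,"x":0,"y":1.6,"z":-6.8,"twist":-1.1},{"fingers":0,"x":0,"y":1.8,"z":-7.6,"twist":-1.1},{"fingers":0,"x":0,"y":2,"z":-8.3,"twist":-1.1},{"fingers":0,"x":0,"y":2.09,"z":-8.78,"twist":-1.1},{"fingers":0,"x":0,"y":2.09,"z":-8.78,"twist":-1.1},{"fingers":0,"x":0,"y":2.09,"z":-8.78,"twist":-1.1},{"fingers":0,"x":0,"y":2.09,"z":-8.78,"twist":-1.1},{"fingers":0,"x":0,"y":2.09,"z":-8.78,"twist":-1.1}]'
python3 - <<'E'
from h import *
plan(.424,-.41,.015,85.5)
d=snap('top','t2.png')
E
```

```text
time: 5.5
position: [0.425, -0.4079, 0.2014]
tool_rot: [-1.15, 1.244, 1.154]
ft_force: [0.7, 0.7, -4.8]
grip_width: 0.574
t5.50 pos [ 0.425  -0.4079  0.2014] down [-0.001  0.002 -1.   ] jaw 85.6 q7 2.39 grip 0.574
 -> x 4.660 y 0.016 z -0.064 twist 0.013 (alt -35.99)
```

View pics/t2.png

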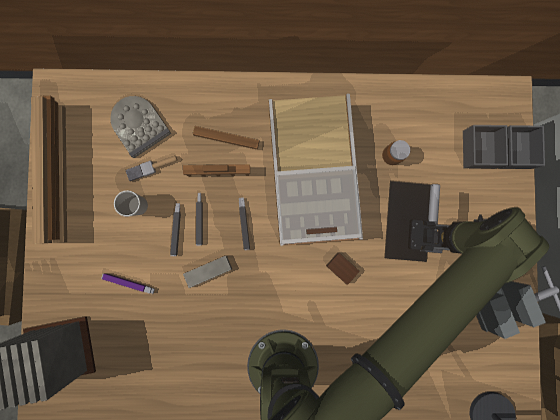

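```bash
python3 -m creep '[{"fingers":0,"x":0.5,"y":0,"z":0,"twist":0},{"fingers":0,"x":1.2,"y":0,"z":0,"twist":0},{"fingers":0,"x":1.9,"y":0,"z":0,"twist":0},{"fingers":0,"x":2.6,"y":0,"z":0,"twist":0},{"fingers":0,"x":3.2,"y":0,"z":0,"twist":0},{"fingers":0,"x":3.7,"y":0,"z":0,"twist":0},{"fingers":0,"x":4.1,"y":0,"z":0,"twist":0},{"fingers":0,"x":4.4,"y":0,"z":0,"twist":0},{"fingers":0,"x":4.55,"y":0,"z":0,"twist":0},{"fingers":0,"x":4.62,"y":0,"z":0,"twist":0},{"fingers":0,"x":4.62,"y":0,"z":0,"twist":0},{"fingers":0,"x":4.62,"y":0,"z":0,"twist":0},{"fingers":0,"x":4.62,"y":0,"z":0,"twist":0}]'
python3 - <<'E'
from h import *
plan(.424,-.41,.015,85.5)
d=snap('side','s3.png')
E
```

```text
time: 6.63
position: [0.4251, -0.4103, 0.0188]
tool_rot: [-1.152, 1.245, 1.149]
ft_force: [-0.4, 0.1, -4.5]
grip_width: 0.572
t6.63 pos [ 0.4251 -0.4103  0.0188] down [ 0.002 -0.001 -1.   ] jaw 85.4 q7 2.52 grip 0.572
 -> x 0.095 y 0.028 z 0.006 twist -0.011 (alt 35.99)
```

View pics/s3.png

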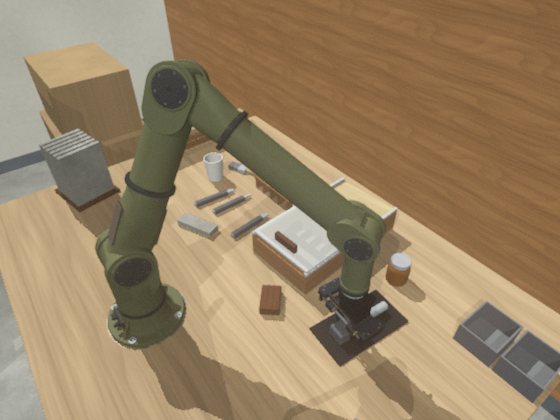

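```bash
python3 -m creep '[{"fingers":0,"x":0.04,"y":0,"z":0,"twist":0},{"fingers":0,"x":0.08,"y":0,"z":0,"twist":0},{"fingers":0,"x":0.11,"y":0,"z":0,"twist":0},{"fingers":0,"x":0.13,"y":0,"z":0,"twist":0},{"fingers":0,"x":0.13,"y":0,"z":0,"twist":0},{"fingers":0,"x":0.13,"y":0,"z":0,"twist":0}]'
python3 - <<'E'
from h import *
plan(.424,-.41,.015,85.5)
E
```

```text
time: 7.18
position: [0.4251, -0.4103, 0.0169]
tool_rot: [-1.15, 1.243, 1.149]
ft_force: [-5.2, 9.0, 24.4]
grip_width: 0.569
t7.18 pos [ 0.4251 -0.4103  0.0169] down [ 0.003  0.002 -1.   ] jaw 85.4 q7 2.52 grip 0.569
 -> x 0.047 y 0.029 z 0.004 twist -0.011 (alt 35.99)
```

```bash
python3 -m creep '[{"fingers":0,"x":-0.05,"y":0,"z":0,"twist":0},{"fingers":0,"x":-0.06,"y":0,"z":0,"twist":0},{"fingers":1,"x":-0.06,"y":0,"z":0,"twist":0},{"fingers":1,"x":-0.06,"y":0,"z":0,"twist":0},{"fingers":1,"x":-0.06,"y":0,"z":0,"twist":0},{"fingers":1,"x":-0.06,"y":0,"z":0,"twist":0},{"fingers":1,"x":-0.06,"y":0,"z":0,"twist":0},{"fingers":1,"x":-0.06,"y":0,"z":0,"twist":0},{"fingers":1,"x":-0.5,"y":0,"z":0,"twist":0},{"fingers":1,"x":-1.2,"y":0,"z":0,"twist":0},{"fingers":1,"x":-2,"y":0,"z":0,"twist":0},{"fingers":1,"x":-3,"y":0,"z":0,"twist":0},{"fingers":1,"x":-4,"y":0,"z":0,"twist":0},{"fingers":1,"x":-5,"y":0,"z":0,"twist":0},{"fingers":1,"x":-5,"y":0,"z":0,"twist":0},{"fingers":1,"x":-5,"y":0,"z":0,"twist":0}]'
python3 - <<'E'
from h import *
plan(.4385,-.109,.20,5)
d=snap('side','s4.png');P=cloud(d)
d=snap('top','t3.png')
E
```

```text
time: 8.52
position: [0.4255, -0.411, 0.2152]
tool_rot: [-1.155, 1.244, 1.146]
ft_force: [0.5, 0.5, -0.5]
grip_width: 1.004
t8.52 pos [ 0.4255 -0.411   0.2152] down [ 0.005 -0.003 -1.   ] jaw 85.4 q7 2.39 grip 1.004
 -> x 0.362 y 0.277 z 7.552 twist 16.088 (alt -19.91)
```

View pics/s4.png

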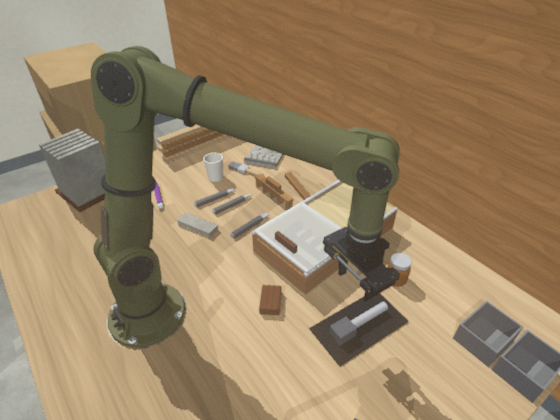

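View pics/t3.png

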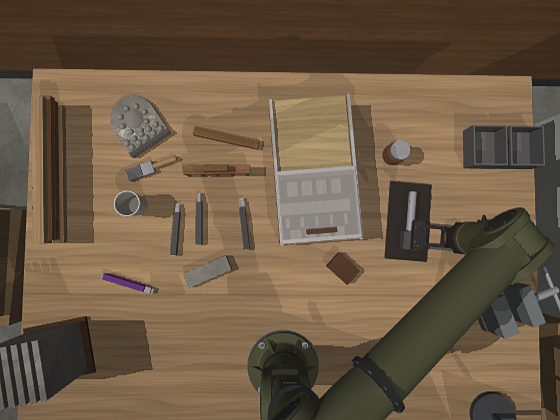

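```bash
python3 -m creep '[{"fingers":1,"x":0,"y":0.0,"z":0.6,"twist":1.4},{"fingers":1,"x":0,"y":0,"z":1.4,"twist":2.8},{"fingers":1,"x":0,"y":0.1,"z":2.2,"twist":4.2},{"fingers":1,"x":0,"y":0.1,"z":3,"twist":5.6},{"fingers":1,"x":0,"y":0.2,"z":3.8,"twist":7},{"fingers":1,"x":0.1,"y":0.2,"z":4.6,"twist":8.4},{"fingers":1,"x":0.1,"y":0.27,"z":5.4,"twist":9.8},{"fingers":1,"x":0.1,"y":0.27,"z":6.2,"twist":11.2},{"fingers":1,"x":0.1,"y":0.27,"z":7,"twist":12.6},{"fingers":1,"x":0.2,"y":0.27,"z":7.55,"twist":14},{"fingers":1,"x":0.3,"y":0.27,"z":7.55,"twist":15.4},{"fingers":1,"x":0.36,"y":0.27,"z":7.55,"twist":16.1},{"fingers":1,"x":0.36,"y":0.27,"z":7.55,"twist":16.1},{"fingers":1,"x":0.36,"y":0.27,"z":7.55,"twist":16.1},{"fingers":1,"x":0.36,"y":0.27,"z":7.55,"twist":16.1},{"fingers":1,"x":0.36,"y":0.27,"z":7.55,"twist":16.1}]'
python3 - <<'E'
from h import *
plan(.4394,-.109,.113,5)
E
```

```text
time: 9.95
position: [0.437, -0.1078, 0.1973]
tool_rot: [-0.07, 1.571, 0.07]
ft_force: [-0.2, 0.0, 1.2]
grip_width: 1.001
t9.95 pos [ 0.437  -0.1078  0.1973] down [-0.002 -0.    -1.   ] jaw 5.1 q7 0.20 grip 1.001
 -> x 2.108 y -0.035 z 0.060 twist 0.017 (alt -35.98)
```

```bash
python3 -m creep '[{"fingers":0.6,"x":0.5,"y":0,"z":0.05,"twist":0},{"fingers":0.6,"x":1,"y":0,"z":0.05,"twist":0},{"fingers":0.6,"x":1.5,"y":0,"z":0.05,"twist":0},{"fingers":0.6,"x":1.8,"y":0,"z":0.05,"twist":0},{"fingers":0.6,"x":2,"y":0,"z":0.05,"twist":0},{"fingers":0.6,"x":2.08,"y":0,"z":0.05,"twist":0},{"fingers":0.6,"x":2.08,"y":0,"z":0.05,"twist":0},{"fingers":0,"x":2.08,"y":0,"z":0.05,"twist":0},{"fingers":0,"x":2.08,"y":0,"z":0.05,"twist":0},{"fingers":0,"x":2.08,"y":0,"z":0.05,"twist":0},{"fingers":0,"x":2.08,"y":0,"z":0.05,"twist":0},{"fingers":0,"x":2.08,"y":0,"z":0.05,"twist":0},{"fingers":0,"x":2.08,"y":0,"z":0.05,"twist":0}]' 15
python3 - <<'E'
from h import *
c,s=np.cos(np.radians(5)),np.sin(np.radians(5))
p,_,_=pose()
plan(p[0]+.2*c,p[1]+.2*s,p[2],5)
E
```

```text
time: 11.03
position: [0.4397, -0.1076, 0.1152]
tool_rot: [-0.068, 1.569, 0.068]
ft_force: [0.1, 0.4, -0.1]
grip_width: 0.228
t11.03 pos [ 0.4397 -0.1076  0.1152] down [ 0.  0. -1.] jaw 4.9 q7 0.25 grip 0.228
 -> x 0.003 y 0.005 z 5.000 twist -0.012 (alt 35.99)
```

```bash
python3 -m creep '[{"fingers":0,"x":0,"y":0,"z":0,"twist":0},{"fingers":0,"x":0,"y":0,"z":0,"twist":0},{"fingers":0,"x":0,"y":0,"z":0.2,"twist":0},{"fingers":0,"x":0,"y":0,"z":0.6,"twist":0},{"fingers":0,"x":0,"y":0,"z":1.1,"twist":0},{"fingers":0,"x":0,"y":0,"z":1.6,"twist":0},{"fingers":0,"x":0,"y":0,"z":2.1,"twist":0},{"fingers":0,"x":0,"y":0,"z":2.6,"twist":0},{"fingers":0,"x":0,"y":0,"z":3.1,"twist":0},{"fingers":0,"x":0,"y":0,"z":3.6,"twist":0},{"fingers":0,"x":0,"y":0,"z":4.1,"twist":0},{"fingers":0,"x":0,"y":0,"z":4.4,"twist":0},{"fingers":0,"x":0,"y":0,"z":4.6,"twist":0},{"fingers":0,"x":0,"y":0,"z":4.8,"twist":0},{"fingers":0,"x":0,"y":0,"z":4.8,"twist":0},{"fingers":0,"x":0,"y":0,"z":4.8,"twist":0}]' 15
python3 - <<'E'
from h import *
c,s=np.cos(np.radians(5)),np.sin(np.radians(5))
plan(.4397+.2*c,-.1076+.2*s,.1152,5)
d=snap('top','t4.png')
E
```

```text
time: 12.37
position: [0.6321, -0.0908, 0.1152]
tool_rot: [-0.068, 1.568, 0.068]
ft_force: [0.5, 1.3, 3.2]
grip_width: 0.179
t12.37 pos [ 0.6321 -0.0908  0.1152] down [ 0.002 -0.    -1.   ] jaw 5.0 q7 0.37 grip 0.179
 -> x 0.001 y 0.001 z 0.171 twist -0.007 (alt 35.99)
```

View pics/t4.png

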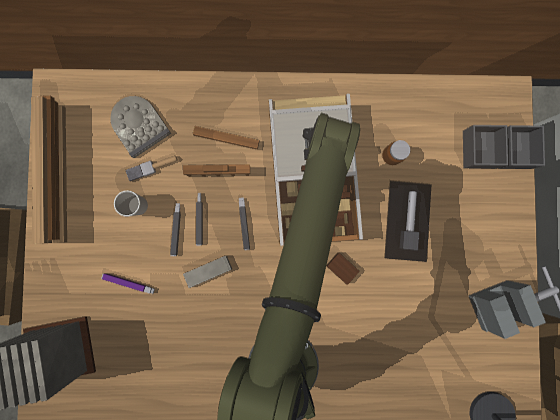

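Push a bit further until it meets the stop, then release and rise.

```bash
python3 -m creep '[{"fingers":0,"x":0,"y":0,"z":0.1,"twist":0},{"fingers":0,"x":0,"y":0,"z":0.2,"twist":0},{"fingers":0,"x":0,"y":0,"z":0.27,"twist":0},{"fingers":0,"x":0,"y":0,"z":0.27,"twist":0},{"fingers":0,"x":0,"y":0,"z":0.27,"twist":0}]' 15
```

```text
time: 12.83
position: [0.6381, -0.0903, 0.1151]
tool_rot: [-0.066, 1.577, 0.069]
ft_force: [-10.9, 1.9, 11.5]
grip_width: 0.182
```

```bash
python3 -m creep '[{"fingers":0.6,"x":0,"y":0,"z":-0.05,"twist":0},{"fingers":0.6,"x":0,"y":0,"z":-0.05,"twist":0},{"fingers":0.6,"x":0,"y":0,"z":-0.05,"twist":0},{"fingers":0.6,"x":0,"y":0,"z":-0.05,"twist":0},{"fingers":1,"x":-0.5,"y":0,"z":-0.05,"twist":0},{"fingers":1,"x":-1,"y":0,"z":-0.05,"twist":0},{"fingers":1,"x":-2,"y":0,"z":-0.05,"twist":0},{"fingers":1,"x":-3,"y":0,"z":-0.05,"twist":0},{"fingers":1,"x":-3,"y":-1,"z":-0.5,"twist":0},{"fingers":1,"x":-3,"y":-2,"z":-1,"twist":0},{"fingers":1,"x":-3,"y":-3,"z":-1.5,"twist":0},{"fingers":1,"x":-3,"y":-4,"z":-2,"twist":0},{"fingers":1,"x":-3,"y":-5,"z":-2.5,"twist":0},{"fingers":1,"x":-3,"y":-6,"z":-3,"twist":0},{"fingers":1,"x":-3,"y":-7,"z":-3.5,"twist":0},{"fingers":1,"x":-3,"y":-7,"z":-4,"twist":0},{"fingers":1,"x":-3,"y":-7,"z":-4,"twist":0},{"fingers":1,"x":-3,"y":-7,"z":-4,"twist":0}]'
python3 - <<'E'
from h import *
d=snap('top','t5.png');np.savez('t5.npz',**d)
im=cv2.imread('pics/t5.png')
cv2.imwrite('pics/c3.png',cv2.resize(im[90:250,260:370],None,fx=3.75,fy=3.75,interpolation=cv2.INTER_CUBIC))
E
```

```text
time: 14.33
position: [0.5039, -0.3857, 0.2351]
tool_rot: [-0.063, 1.57, 0.062]
ft_force: [0.5, -0.2, -0.1]
grip_width: 0.999
```

View pics/t5.png

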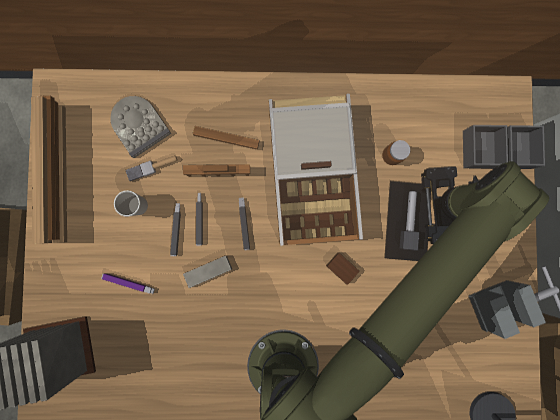

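View pics/c3.png

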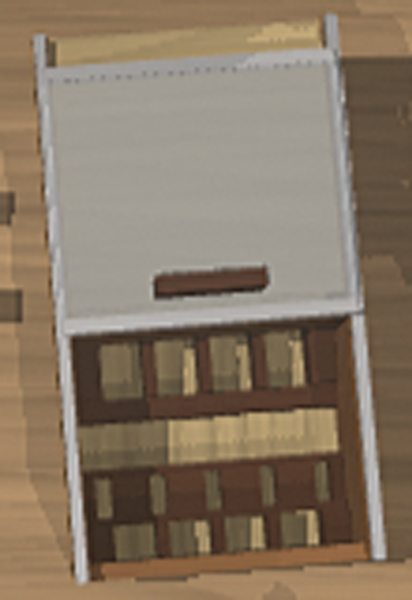

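```bash
cat > chest.py <<'E'
from h import *
d=dict(np.load('t5.npz'));P=cloud(d);Z=P[...,2];hsv=cv2.cvtColor(d['pixels'],cv2.COLOR_RGB2HSV);px=d['pixels'].astype(int)
# track rows: whitish, per row find left outer & right outer edge by subpixel brightness
g=cv2.cvtColor(d['pixels'],cv2.COLOR_RGB2GRAY).astype(float); s=hsv[...,1]
L=[];Rr=[]
m=(s<40)&(px.sum(-1)>430)
for v in range(180,238):
    for lo,hi,acc in((268,290,L),(345,368,Rr)):
        u=np.nonzero(m[v,lo:hi])[0]+lo
        if len(u): acc.append(ray(d,u.mean(),v,.103)[:2])
L=np.array(L);Rr=np.array(Rr)
def fit(A): 
    vx,vy,x0,y0=cv2.fitLine((A*1000).astype(np.float32),cv2.DIST_HUBER,0,.01,.01).ravel(); 
    if vx<0: vx,vy=-vx,-vy
    return np.degrees(np.arctan2(vy,vx)),y0+vy/vx*(513.6-x0)
print(len(L),len(Rr),'L',fit(L),'R',fit(Rr))
m=(Z>.096)&(Z<.118); u,v=blob(m,(260,80,375,250)); print('chesttop',rect(rays(d,zip(u,v),.105)))
mm=(hsv[...,1]>80)&(Z>.115)
u,v=blob(mm,(295,155,335,175));print('rib',rect(rays(d,zip(u,v),.138)))
E
python3 chest.py
```

```text
58 58 L (np.float32(4.991424), np.float32(18.990139)) R (np.float32(4.8110137), np.float32(-225.65144))
chesttop (array([ 0.63191748, -0.09290515]), np.float32(453.0917), np.float32(253.75778), np.float32(4.969671))
rib (array([ 0.63516949, -0.09150129]), np.float32(87.95878), np.float32(16.56597), np.float32(95.40068))
```

```bash
cat > chis.py <<'E'
from h import *
import sys
C0=np.array([.5137,-.1031]);YAW=np.radians(4.93)
def ch(x,y): c,s=np.cos(YAW),np.sin(YAW); return C0+[c*x-s*y,s*x+c*y]
def measure(d,b):
    P=cloud(d);Z=P[...,2];hsv=cv2.cvtColor(d['pixels'],cv2.COLOR_RGB2HSV)
    u,v=blob((hsv[...,1]<75)&(Z>.011)&(Z<.04),b); return rect(rays(d,zip(u,v),.02))
BOX=dict(A=(160,190,188,265),B=(190,185,215,255),C=(228,188,262,258))
def chisel(d,n):
    r=measure(d,BOX[n]); a=(r[3]+90)%180-90; return r[0],a,r[1:3]
E
python3 - <<'E'
from chis import *
d=snap('top','t6.png')
for n in'ABC': print(n,chisel(d,n))
c,a,_=chisel(d,'C'); u=np.array([np.cos(np.radians(a)),np.sin(np.radians(a))])
g=c-.005*u; print(g,a)
plan(*g,.235,a+90)
E
```

```text
A (array([0.44102292, 0.3534108 ]), np.float32(-3.4503174), (np.float32(170.54063), np.float32(22.33602)))
B (array([0.47593518, 0.27686108]), np.float32(1.1045151), (np.float32(166.68219), np.float32(19.55118)))
C (array([0.46183713, 0.13163983]), np.float32(7.0250015), (np.float32(171.18944), np.float32(19.850895)))
[0.45687466 0.13102832] 7.0250015
t14.43 pos [ 0.5073 -0.3819  0.2347] down [ 0.001  0.001 -1.   ] jaw 5.0 q7 0.87 grip 1.000
 -> x 0.004 y 12.883 z -0.137 twist 17.596 (alt -18.40)
```

```bash
python3 -m creep '[{"fingers":1,"x":0,"y":0.7,"z":0,"twist":-1.4},{"fingers":1,"x":0,"y":1.6,"z":0,"twist":-2.8},{"fingers":1,"x":0,"y":2.5,"z":0,"twist":-4.2},{"fingers":1,"x":0,"y":3.4,"z":0,"twist":-5.6},{"fingers":1,"x":0,"y":4.3,"z":0,"twist":-7},{"fingers":1,"x":0,"y":5.2,"z":-0.05,"twist":-8.4},{"fingers":1,"x":0,"y":6.1,"z":-0.1,"twist":-9.8},{"fingers":1,"x":0,"y":7,"z":-0.1,"twist":-11.2},{"fingers":1,"x":0,"y":7.9,"z":-0.1,"twist":-12.6},{"fingers":1,"x":0,"y":8.8,"z":-0.14,"twist":-14},{"fingers":1,"x":0,"y":9.7,"z":-0.14,"twist":-15.4},{"fingers":1,"x":0,"y":10.6,"z":-0.14,"twist":-16.8},{"fingers":1,"x":0,"y":11.5,"z":-0.14,"twist":-18.2},{"fingers":1,"x":0,"y":12.4,"z":-0.14,"twist":-18.4},{"fingers":0.7,"x":0,"y":12.88,"z":-0.14,"twist":-18.4},{"fingers":0.7,"x":0,"y":12.88,"z":-0.14,"twist":-18.4},{"fingers":0.7,"x":0,"y":12.88,"z":-0.14,"twist":-18.4},{"fingers":0.7,"x":0,"y":12.88,"z":-0.14,"twist":-18.4},{"fingers":0.7,"x":0,"y":12.88,"z":-0.14,"twist":-18.4}]'
python3 - <<'E'
from h import *
plan(.4569,.1310,.010,97)
E
```

```text
time: 16.02
position: [0.4566, 0.1291, 0.235]
tool_rot: [-1.297, 1.15, 1.297]
ft_force: [-0.1, -0.2, -0.0]
grip_width: 0.732
t16.02 pos [0.4566 0.1291 0.235 ] down [ 0. -0. -1.] jaw 96.9 q7 1.35 grip 0.732
 -> x 5.626 y -0.012 z 0.046 twist -0.024 (alt 35.98)
```

```bash
python3 -m creep '[{"fingers":0.6,"x":0.6,"y":0,"z":0.03,"twist":0},{"fingers":0.6,"x":1.4,"y":0,"z":0.03,"twist":0},{"fingers":0.6,"x":2.2,"y":0,"z":0.03,"twist":0},{"fingers":0.6,"x":3,"y":0,"z":0.03,"twist":0},{"fingers":0.6,"x":3.7,"y":0,"z":0.03,"twist":0},{"fingers":0.6,"x":4.3,"y":0,"z":0.03,"twist":0},{"fingers":0.6,"x":4.8,"y":0,"z":0.03,"twist":0},{"fingers":0.6,"x":5.2,"y":0,"z":0.03,"twist":0},{"fingers":0.6,"x":5.5,"y":0,"z":0.03,"twist":0},{"fingers":0.6,"x":5.66,"y":0,"z":0.03,"twist":0},{"fingers":0.6,"x":5.66,"y":0,"z":0.03,"twist":0},{"fingers":0.6,"x":5.66,"y":0,"z":0.03,"twist":0},{"fingers":0.6,"x":5.66,"y":0,"z":0.03,"twist":0}]'
python3 - <<'E'
from h import *
plan(.4569,.1310,.010,97)
d=snap('side','s6.png')
E
```

```text
time: 17.1
position: [0.4572, 0.131, 0.0095]
tool_rot: [-1.298, 1.148, 1.296]
ft_force: [0.3, 0.1, 0.2]
grip_width: 0.601
t17.10 pos [0.4572 0.131  0.0095] down [ 0.002  0.001 -1.   ] jaw 96.9 q7 1.40 grip 0.601
 -> x -0.012 y 0.007 z -0.000 twist -0.020 (alt 35.98)
```

View pics/s6.png

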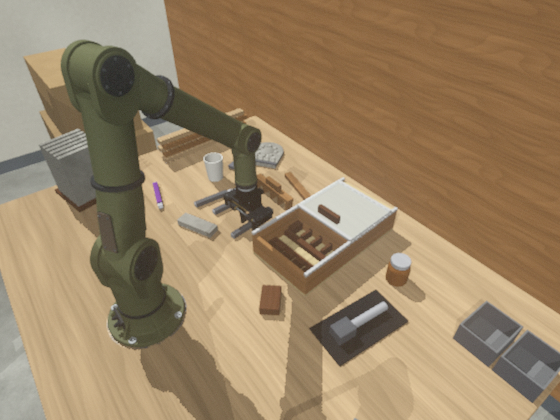

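```bash
python3 -m creep '[{"fingers":0,"x":0,"y":0,"z":0,"twist":0},{"fingers":0,"x":0,"y":0,"z":0,"twist":0},{"fingers":0,"x":0,"y":0,"z":0,"twist":0},{"fingers":0,"x":0,"y":0,"z":0,"twist":0},{"fingers":0,"x":0,"y":0,"z":0,"twist":0},{"fingers":0,"x":0,"y":0,"z":0,"twist":0},{"fingers":0,"x":-0.2,"y":0,"z":0,"twist":0},{"fingers":0,"x":-0.6,"y":0,"z":0,"twist":0},{"fingers":0,"x":-1.3,"y":0,"z":0,"twist":0},{"fingers":0,"x":-2,"y":0,"z":0,"twist":0},{"fingers":0,"x":-2.8,"y":0,"z":0,"twist":0},{"fingers":0,"x":-3.6,"y":0,"z":0,"twist":0},{"fingers":0,"x":-4.2,"y":0,"z":0,"twist":0},{"fingers":0,"x":-4.5,"y":0,"z":0,"twist":0},{"fingers":0,"x":-4.5,"y":0,"z":0,"twist":0},{"fingers":0,"x":-4.5,"y":0,"z":0,"twist":0}]' 45
python3 - <<'E'
from chis import *
plan(*ch(-.005,.072),.19,94.93)
d=snap('side','s7.png')
E
```

```text
time: 18.48
position: [0.4562, 0.1311, 0.1888]
tool_rot: [-1.298, 1.149, 1.297]
ft_force: [0.3, -0.1, -2.2]
grip_width: 0.227
t18.48 pos [0.4562 0.1311 0.1888] down [ 0.001  0.    -1.   ] jaw 96.9 q7 1.35 grip 0.227
 -> x -0.030 y -0.658 z -4.182 twist 0.401 (alt -35.60)
```

View pics/s7.png

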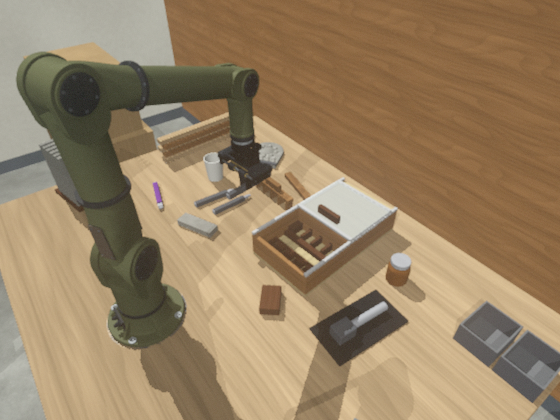

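```bash
python3 -m creep '[{"fingers":0,"x":0,"y":-0.1,"z":-0.4,"twist":0.1},{"fingers":0,"x":0,"y":-0.2,"z":-1.1,"twist":0.2},{"fingers":0,"x":0,"y":-0.3,"z":-1.8,"twist":0.3},{"fingers":0,"x":0,"y":-0.4,"z":-2.5,"twist":0.4},{"fingers":0,"x":0,"y":-0.5,"z":-3.2,"twist":0.4},{"fingers":0,"x":0,"y":-0.6,"z":-3.8,"twist":0.4},{"fingers":0,"x":0,"y":-0.66,"z":-4.18,"twist":0.4},{"fingers":0,"x":0,"y":-0.66,"z":-4.18,"twist":0.4},{"fingers":0,"x":0,"y":-0.66,"z":-4.18,"twist":0.4},{"fingers":0,"x":0,"y":-0.66,"z":-4.18,"twist":0.4},{"fingers":0,"x":0,"y":-0.66,"z":-4.18,"twist":0.4}]'
python3 - <<'E'
from chis import *
plan(*ch(-.005,.072),.042,94.93)
d=snap('side','s8.png')
E
```

```text
time: 19.45
position: [0.502, -0.0302, 0.1877]
tool_rot: [-1.273, 1.167, 1.275]
ft_force: [-0.9, 0.2, -2.6]
grip_width: 0.225
t19.45 pos [ 0.502  -0.0302  0.1877] down [-0.002  0.    -1.   ] jaw 95.1 q7 1.68 grip 0.225
 -> x 3.643 y -0.016 z -0.042 twist 0.025 (alt -35.97)
```

View pics/s8.png

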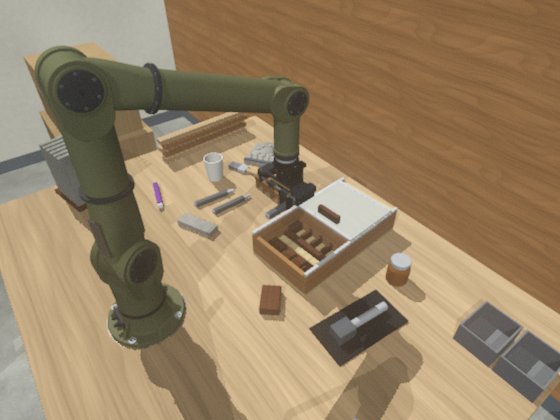

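```bash
python3 -m creep '[{"fingers":0,"x":0.4,"y":0,"z":-0.02,"twist":0},{"fingers":0,"x":0.9,"y":0,"z":-0.02,"twist":0},{"fingers":0,"x":1.4,"y":0,"z":-0.02,"twist":0},{"fingers":0,"x":1.9,"y":0,"z":-0.02,"twist":0},{"fingers":0,"x":2.4,"y":0,"z":-0.02,"twist":0},{"fingers":0,"x":2.8,"y":0,"z":-0.02,"twist":0},{"fingers":0,"x":3.15,"y":0,"z":-0.02,"twist":0},{"fingers":0,"x":3.4,"y":0,"z":-0.02,"twist":0},{"fingers":0,"x":3.6,"y":0,"z":-0.02,"twist":0},{"fingers":0,"x":3.7,"y":0,"z":-0.02,"twist":0},{"fingers":0,"x":3.7,"y":0,"z":-0.02,"twist":0},{"fingers":0,"x":3.7,"y":0,"z":-0.02,"twist":0}]'
python3 - <<'E'
from chis import *
plan(*ch(-.005,.072),.0375,94.93)
E
```

```text
time: 20.5
position: [0.5031, -0.0323, 0.041]
tool_rot: [-1.273, 1.167, 1.272]
ft_force: [0.5, -0.0, -2.4]
grip_width: 0.222
t20.50 pos [ 0.5031 -0.0323  0.041 ] down [ 0.001  0.    -1.   ] jaw 95.0 q7 1.75 grip 0.222
 -> x 0.087 y 0.014 z 0.015 twist 0.004 (alt -36.00)
```

```bash
python3 -m creep '[{"fingers":0,"x":0.04,"y":0,"z":0,"twist":0},{"fingers":0,"x":0.07,"y":0,"z":0,"twist":0},{"fingers":0,"x":0.07,"y":0,"z":0,"twist":0},{"fingers":0,"x":0.07,"y":0,"z":0,"twist":0}]'
python3 -m creep '[{"fingers":0.42,"x":0,"y":0,"z":0,"twist":0},{"fingers":0.42,"x":0,"y":0,"z":0,"twist":0},{"fingers":0.42,"x":0,"y":0,"z":0,"twist":0},{"fingers":0.42,"x":0,"y":0,"z":0,"twist":0},{"fingers":0.42,"x":-0.3,"y":0,"z":0,"twist":0},{"fingers":0.42,"x":-1,"y":0,"z":0,"twist":0},{"fingers":0.42,"x":-1.8,"y":0,"z":0,"twist":0},{"fingers":0.6,"x":-2.6,"y":0,"z":0,"twist":0},{"fingers":0.6,"x":-3.4,"y":0,"z":0,"twist":0},{"fingers":0.6,"x":-4.2,"y":0,"z":0,"twist":0},{"fingers":0.6,"x":-4.4,"y":0,"z":1,"twist":0},{"fingers":0.6,"x":-4.4,"y":0,"z":2,"twist":0},{"fingers":0.6,"x":-4.4,"y":0,"z":3,"twist":0},{"fingers":0.6,"x":-4.4,"y":0,"z":4,"twist":0},{"fingers":0.6,"x":-4.4,"y":0,"z":4,"twist":0},{"fingers":0.6,"x":-4.4,"y":0,"z":4,"twist":0},{"fingers":0.6,"x":-4.4,"y":0,"z":4,"twist":0}]'
python3 - <<'E'
from chis import *
d=snap('top','t7.png');np.savez('t7.npz',**d)
im=cv2.imread('pics/t7.png')
cv2.imwrite('pics/c4.png',cv2.resize(im[90:260,160:370],None,fx=3.5,fy=3.5,interpolation=cv2.INTER_CUBIC))
for n in'AB': print(n,chisel(d,n))
c,a,_=chisel(d,'B'); u=np.array([np.cos(np.radians(a)),np.sin(np.radians(a))])
g=c-.005*u; print(g,a)
plan(*g,.19,a+90)
E
```

```text
time: 20.83
position: [0.5029, -0.0325, 0.038]
tool_rot: [-1.272, 1.167, 1.272]
ft_force: [0.2, -0.2, -0.9]
grip_width: 0.222
time: 22.25
position: [0.4891, 0.1263, 0.2138]
tool_rot: [-1.273, 1.168, 1.272]
ft_force: [0.3, -1.3, -0.1]
grip_width: 0.599
A (array([0.44071848, 0.35394379]), np.float32(-3.4503174), (np.float32(169.8687), np.float32(21.308582)))
B (array([0.44317432, 0.27626675]), np.float32(1.1045074), (np.float32(101.14977), np.float32(19.47664)))
[0.43817525 0.27617037] 1.1045074
t22.30 pos [0.4892 0.1255 0.2138] down [ 0.    -0.001 -1.   ] jaw 94.8 q7 1.35 grip 0.596
 -> x 0.592 y 0.954 z 3.861 twist 0.747 (alt -35.25)
```

View pics/c4.png

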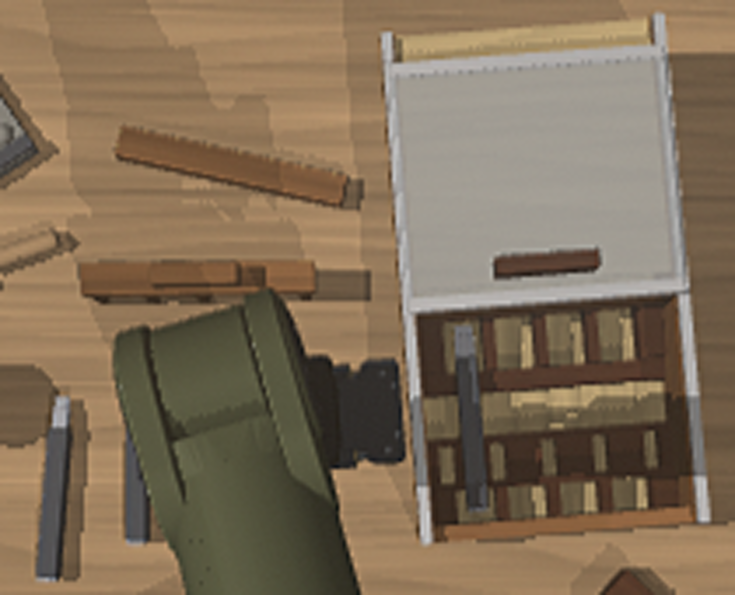

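Run:
```python
from chis import *
plan(.4709,.2767,.19,91.1)
plan(.4709,.2767,.0095,91.1)
```

```text
t22.30 pos [0.4892 0.1255 0.2138] down [ 0.    -0.001 -1.   ] jaw 94.8 q7 1.35 grip 0.596
 -> x 0.592 y 0.137 z 3.805 twist 0.748 (alt -35.25)
t22.30 pos [0.4892 0.1255 0.2138] down [ 0.    -0.001 -1.   ] jaw 94.8 q7 1.35 grip 0.596
 -> x 5.105 y 0.138 z 3.808 twist 0.748 (alt -35.25)
```

```bash
python3 -m creep '[{"fingers":0.6,"x":0,"y":0,"z":0.6,"twist":0.1},{"fingers":0.6,"x":0,"y":0,"z":1.4,"twist":0.3},{"fingers":0.6,"x":0.2,"y":0,"z":2.2,"twist":0.5},{"fingers":0.6,"x":0.4,"y":0.1,"z":3,"twist":0.7},{"fingers":0.6,"x":0.6,"y":0.14,"z":3.5,"twist":0.75},{"fingers":0.6,"x":0.6,"y":0.14,"z":3.8,"twist":0.75},{"fingers":0.6,"x":0.6,"y":0.14,"z":3.8,"twist":0.75},{"fingers":0.6,"x":1,"y":0.14,"z":3.8,"twist":0.75},{"fingers":0.6,"x":1.8,"y":0.14,"z":3.8,"twist":0.75},{"fingers":0.6,"x":2.6,"y":0.14,"z":3.8,"twist":0.75},{"fingers":0.6,"x":3.3,"y":0.14,"z":3.8,"twist":0.75},{"fingers":0.6,"x":4,"y":0.14,"z":3.8,"twist":0.75},{"fingers":0.6,"x":4.5,"y":0.14,"z":3.8,"twist":0.75},{"fingers":0.6,"x":4.9,"y":0.14,"z":3.8,"twist":0.75},{"fingers":0.6,"x":5.1,"y":0.14,"z":3.8,"twist":0.75},{"fingers":0.6,"x":5.1,"y":0.14,"z":3.8,"twist":0.75},{"fingers":0.6,"x":5.1,"y":0.14,"z":3.8,"twist":0.75}]'
python3 - <<'E'
from h import *
plan(.4709,.2767,.0095,91.1)
d=snap('side','s9.png')
im=cv2.imread('pics/s9.png')
cv2.imwrite('pics/c5.png',cv2.resize(im[120:270,150:350],None,fx=4,fy=4,interpolation=cv2.INTER_CUBIC))
E
```

```text
time: 23.72
position: [0.4716, 0.2767, 0.0106]
tool_rot: [-1.224, 1.2, 1.222]
ft_force: [-0.8, 0.8, 0.2]
grip_width: 0.601
t23.72 pos [0.4716 0.2767 0.0106] down [ 0.001 -0.    -1.   ] jaw 91.1 q7 1.05 grip 0.601
 -> x 0.027 y 0.016 z 0.001 twist -0.006 (alt 35.99)
```

View pics/c5.png

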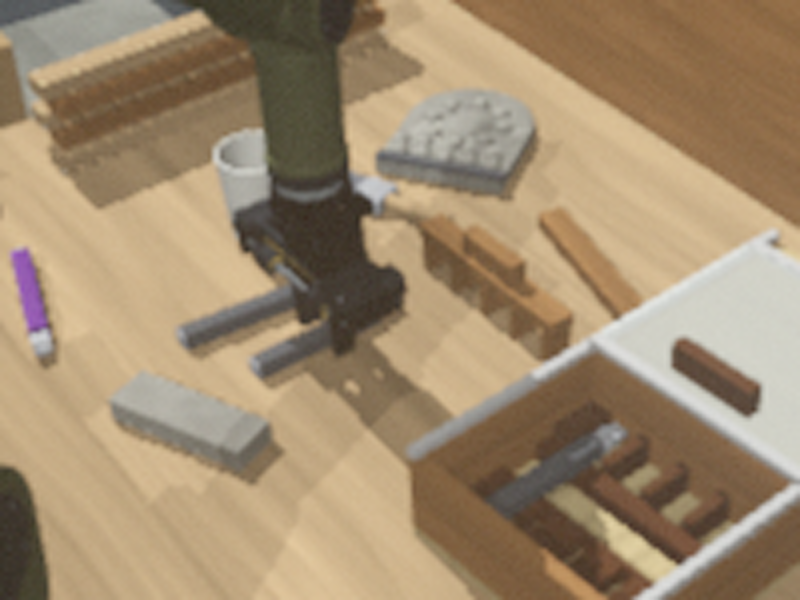

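```bash
python3 -m creep '[{"fingers":0,"x":0.02,"y":0,"z":0,"twist":0},{"fingers":0,"x":0.02,"y":0,"z":0,"twist":0},{"fingers":0,"x":0.02,"y":0,"z":0,"twist":0},{"fingers":0,"x":0.02,"y":0,"z":0,"twist":0},{"fingers":0,"x":0.02,"y":0,"z":0,"twist":0},{"fingers":0,"x":0.02,"y":0,"z":0,"twist":0},{"fingers":0,"x":-0.2,"y":0,"z":0,"twist":0},{"fingers":0,"x":-0.6,"y":0,"z":0,"twist":0},{"fingers":0,"x":-1.3,"y":0,"z":0,"twist":0},{"fingers":0,"x":-2,"y":0,"z":0,"twist":0},{"fingers":0,"x":-2.8,"y":0,"z":0,"twist":0},{"fingers":0,"x":-3.6,"y":0,"z":0,"twist":0},{"fingers":0,"x":-4.2,"y":0,"z":0,"twist":0},{"fingers":0,"x":-4.5,"y":0,"z":0,"twist":0},{"fingers":0,"x":-4.5,"y":0,"z":0,"twist":0},{"fingers":0,"x":-4.5,"y":0,"z":0,"twist":0}]' 45
python3 - <<'E'
from chis import *
plan(*ch(-.005,-.024),.19,94.93)
E
```

```text
time: 25.1
position: [0.47, 0.2777, 0.1893]
tool_rot: [-1.225, 1.2, 1.225]
ft_force: [0.8, 0.1, -2.4]
grip_width: 0.222
t25.10 pos [0.47   0.2777 0.1893] down [-0. -0. -1.] jaw 91.2 q7 1.02 grip 0.222
 -> x -0.017 y -0.809 z -10.147 twist -0.748 (alt 35.25)
```

```bash
python3 -m creep '[{"fingers":0,"x":0,"y":-0.1,"z":-0.5,"twist":0},{"fingers":0,"x":0,"y":-0.1,"z":-1.3,"twist":0},{"fingers":0,"x":0,"y":-0.2,"z":-2.2,"twist":-0.1},{"fingers":0,"x":0,"y":-0.3,"z":-3.1,"twist":-0.2},{"fingers":0,"x":0,"y":-0.4,"z":-4,"twist":-0.3},{"fingers":0,"x":0,"y":-0.4,"z":-4.9,"twist":-0.4},{"fingers":0,"x":0,"y":-0.5,"z":-5.8,"twist":-0.5},{"fingers":0,"x":0,"y":-0.6,"z":-6.7,"twist":-0.6},{"fingers":0,"x":0,"y":-0.7,"z":-7.6,"twist":-0.7},{"fingers":0,"x":0,"y":-0.8,"z":-8.5,"twist":-0.75},{"fingers":0,"x":0,"y":-0.81,"z":-9.3,"twist":-0.75},{"fingers":0,"x":0,"y":-0.81,"z":-9.9,"twist":-0.75},{"fingers":0,"x":0,"y":-0.81,"z":-10.15,"twist":-0.75},{"fingers":0,"x":0,"y":-0.81,"z":-10.15,"twist":-0.75},{"fingers":0,"x":0,"y":-0.81,"z":-10.15,"twist":-0.75},{"fingers":0,"x":0,"y":-0.81,"z":-10.15,"twist":-0.75},{"fingers":0,"x":0,"y":-0.81,"z":-10.15,"twist":-0.75}]'
python3 - <<'E'
from chis import *
plan(*ch(-.005,-.024),.0395,94.93)
d=snap('side','s10.png')
im=cv2.imread('pics/s10.png')
cv2.imwrite('pics/c6.png',cv2.resize(im[120:300,180:400],None,fx=3.3,fy=3.3,interpolation=cv2.INTER_CUBIC))
E
```

```text
time: 26.52
position: [0.5111, -0.1249, 0.1892]
tool_rot: [-1.274, 1.165, 1.276]
ft_force: [-0.1, 0.2, -2.5]
grip_width: 0.225
t26.52 pos [ 0.5111 -0.1249  0.1892] down [-0.001  0.001 -1.   ] jaw 95.1 q7 1.89 grip 0.225
 -> x 3.742 y 0.011 z -0.065 twist 0.041 (alt -35.96)
```

View pics/c6.png

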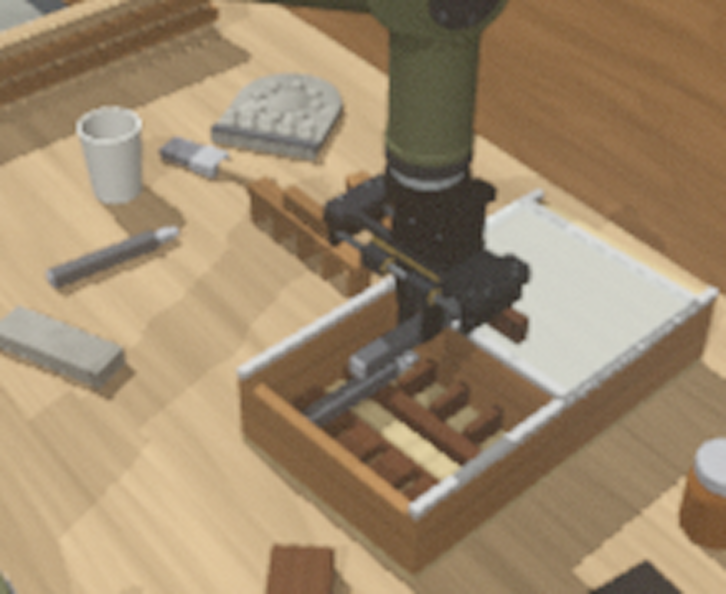

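```bash
python3 -m creep '[{"fingers":0,"x":0.4,"y":0,"z":-0.05,"twist":0},{"fingers":0,"x":0.9,"y":0,"z":-0.05,"twist":0},{"fingers":0,"x":1.4,"y":0,"z":-0.05,"twist":0},{"fingers":0,"x":1.9,"y":0,"z":-0.05,"twist":0},{"fingers":0,"x":2.4,"y":0,"z":-0.05,"twist":0},{"fingers":0,"x":2.8,"y":0,"z":-0.05,"twist":0},{"fingers":0,"x":3.15,"y":0,"z":-0.05,"twist":0},{"fingers":0,"x":3.4,"y":0,"z":-0.05,"twist":0},{"fingers":0,"x":3.6,"y":0,"z":-0.05,"twist":0},{"fingers":0,"x":3.73,"y":0,"z":-0.05,"twist":0},{"fingers":0,"x":3.73,"y":0,"z":-0.05,"twist":0},{"fingers":0,"x":3.73,"y":0,"z":-0.05,"twist":0}]'
python3 - <<'E'
from chis import *
plan(*ch(-.005,-.024),.0385,94.93)
E
```

```text
time: 27.57
position: [0.5116, -0.1292, 0.0409]
tool_rot: [-1.273, 1.167, 1.272]
ft_force: [0.4, 0.4, -1.1]
grip_width: 0.223
t27.57 pos [ 0.5116 -0.1292  0.0409] down [ 0.001  0.    -1.   ] jaw 95.0 q7 1.98 grip 0.223
 -> x 0.060 y 0.017 z 0.047 twist 0.005 (alt -36.00)
```

```bash
python3 -m creep '[{"fingers":0,"x":0.03,"y":0,"z":0.04,"twist":0},{"fingers":0,"x":0.06,"y":0,"z":0.04,"twist":0},{"fingers":0,"x":0.06,"y":0,"z":0.04,"twist":0},{"fingers":0,"x":0.06,"y":0,"z":0.04,"twist":0},{"fingers":0,"x":0.06,"y":0,"z":0.04,"twist":0}]'
python3 -m creep '[{"fingers":0.42,"x":0,"y":0,"z":0,"twist":0},{"fingers":0.42,"x":0,"y":0,"z":0,"twist":0},{"fingers":0.42,"x":0,"y":0,"z":0,"twist":0},{"fingers":0.42,"x":0,"y":0,"z":0,"twist":0},{"fingers":0.42,"x":-0.3,"y":0,"z":0,"twist":0},{"fingers":0.42,"x":-1,"y":0,"z":0,"twist":0},{"fingers":0.42,"x":-1.8,"y":0,"z":0,"twist":0},{"fingers":0.6,"x":-2.6,"y":0,"z":0,"twist":0},{"fingers":0.6,"x":-3.4,"y":0,"z":0,"twist":0},{"fingers":0.6,"x":-4.2,"y":0,"z":0.5,"twist":0},{"fingers":0.6,"x":-4.4,"y":0,"z":1.4,"twist":0},{"fingers":0.6,"x":-4.4,"y":0.2,"z":2.3,"twist":0},{"fingers":0.6,"x":-4.4,"y":0.4,"z":3.2,"twist":0},{"fingers":0.6,"x":-4.4,"y":0.6,"z":4.1,"twist":0},{"fingers":0.6,"x":-4.4,"y":0.8,"z":5,"twist":0},{"fingers":0.6,"x":-4.4,"y":0.8,"z":5.9,"twist":0},{"fingers":0.6,"x":-4.4,"y":0.8,"z":6.2,"twist":0},{"fingers":0.6,"x":-4.4,"y":0.8,"z":6.2,"twist":0},{"fingers":0.6,"x":-4.4,"y":0.8,"z":6.2,"twist":0}]'
python3 - <<'E'
from chis import *
d=snap('top','t8.png');np.savez('t8.npz',**d)
im=cv2.imread('pics/t8.png')
cv2.imwrite('pics/c7.png',cv2.resize(im[90:260,160:370],None,fx=3.5,fy=3.5,interpolation=cv2.INTER_CUBIC))
for n in'A': print(n,chisel(d,n))
c,a,_=chisel(d,'A'); u=np.array([np.cos(np.radians(a)),np.sin(np.radians(a))])
g=c-.005*u; print(g,a)
plan(*g,.19,a+90)
plan(*g,.0095,a+90)
E
```

```text
time: 27.98
position: [0.5113, -0.1278, 0.0384]
tool_rot: [-1.273, 1.167, 1.272]
ft_force: [-0.4, 0.9, -1.7]
grip_width: 0.224
time: 29.57
position: [0.4581, 0.1163, 0.2148]
tool_rot: [-1.274, 1.166, 1.272]
ft_force: [0.2, -0.4, -0.2]
grip_width: 0.601
A (array([0.44103018, 0.35344812]), np.float32(-3.3226013), (np.float32(170.50647), np.float32(22.046398)))
[0.43603859 0.35373791] -3.3226013
t29.62 pos [0.4583 0.1152 0.2147] down [ 0.001 -0.001 -1.   ] jaw 94.9 q7 1.34 grip 0.597
 -> x 0.613 y 0.050 z 5.989 twist 1.638 (alt -34.36)
t29.62 pos [0.4583 0.1152 0.2147] down [ 0.001 -0.001 -1.   ] jaw 94.9 q7 1.34 grip 0.597
 -> x 5.126 y 0.053 z 5.992 twist 1.638 (alt -34.36)
```

View pics/c7.png

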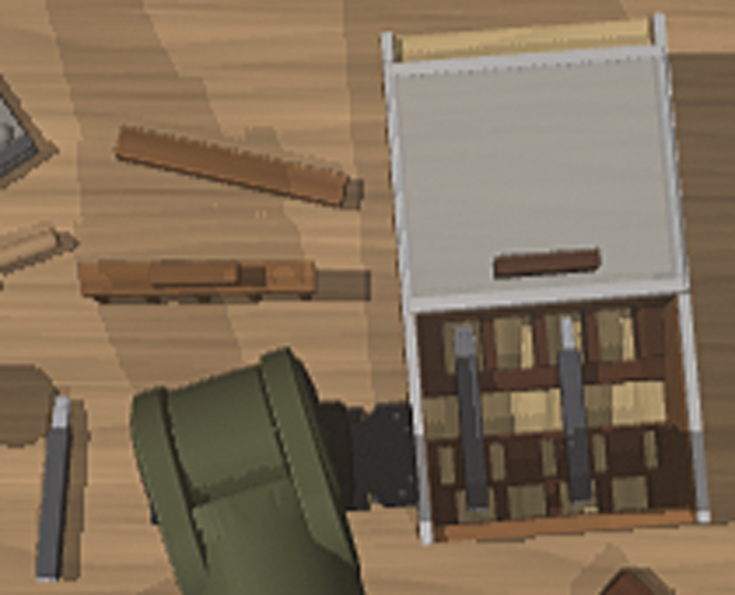

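Run:
```python
from h import *
d=dict(np.load('t8.npz'));P=cloud(d)
m=(P[...,2]>.085)&(P[...,2]<.115)
u,v=blob(m,(100,180,160,225)); q=P[v,u]; print(np.percentile(q,[2,50,98],axis=0))
print(cv2.minEnclosingCircle(rays(d,zip(u,v),.1).astype(np.float32)))
```

```text
[[0.48193036 0.44492086 0.08585621]
 [0.51950276 0.49612611 0.0975984 ]
 [0.55655145 0.52152772 0.1037003 ]]
((0.5184718370437622, 0.48137763142585754), 0.0417276956140995)
```

```bash
python3 - <<'E'
from h import *
plan(.429,.3541,.0095,86.7)
E
python3 -m creep '[{"fingers":0.6,"x":0,"y":0.05,"z":0.6,"twist":0.2},{"fingers":0.6,"x":0,"y":0.1,"z":1.5,"twist":0.5},{"fingers":0.6,"x":0,"y":0.1,"z":2.4,"twist":0.8},{"fingers":0.6,"x":0,"y":0.2,"z":3.3,"twist":1.1},{"fingers":0.6,"x":0,"y":0.2,"z":4.2,"twist":1.4},{"fingers":0.6,"x":0,"y":0.23,"z":5.1,"twist":1.64},{"fingers":0.6,"x":0.3,"y":0.23,"z":5.7,"twist":1.64},{"fingers":0.6,"x":0.6,"y":0.23,"z":6,"twist":1.64},{"fingers":0.6,"x":0.6,"y":0.23,"z":6,"twist":1.64},{"fingers":0.6,"x":0.6,"y":0.23,"z":6,"twist":1.64},{"fingers":0.6,"x":0.6,"y":0.23,"z":6,"twist":1.64}]'
python3 - <<'E'
from h import *
plan(.429,.3541,.0095,86.7)
E
```

```text
t29.62 pos [0.4583 0.1152 0.2147] down [ 0.001 -0.001 -1.   ] jaw 94.9 q7 1.34 grip 0.597
 -> x 5.125 y 0.228 z 6.016 twist 1.633 (alt -34.37)
time: 30.53
position: [0.4296, 0.352, 0.1902]
tool_rot: [-1.166, 1.238, 1.163]
ft_force: [-0.9, -0.8, 0.2]
grip_width: 0.598
t30.53 pos [0.4296 0.352  0.1902] down [ 0.    -0.002 -1.   ] jaw 86.5 q7 0.78 grip 0.598
 -> x 4.519 y 0.019 z 0.058 twist -0.036 (alt 35.96)
```

```bash
python3 -m creep '[{"fingers":0.6,"x":0.5,"y":0,"z":0,"twist":0},{"fingers":0.6,"x":1.2,"y":0,"z":0,"twist":0},{"fingers":0.6,"x":2,"y":0,"z":0.02,"twist":0},{"fingers":0.6,"x":2.7,"y":0,"z":0.02,"twist":0},{"fingers":0.6,"x":3.4,"y":0,"z":0.02,"twist":0},{"fingers":0.6,"x":3.9,"y":0,"z":0.02,"twist":0},{"fingers":0.6,"x":4.3,"y":0,"z":0.02,"twist":0},{"fingers":0.6,"x":4.53,"y":0,"z":0.02,"twist":0},{"fingers":0.6,"x":4.53,"y":0,"z":0.02,"twist":0},{"fingers":0.6,"x":4.53,"y":0,"z":0.02,"twist":0}]'
python3 - <<'E'
from h import *
plan(.429,.3541,.0095,86.7)
d=snap('side','s11.png')
im=cv2.imread('pics/s11.png')
cv2.imwrite('pics/c8.png',cv2.resize(im[120:270,150:350],None,fx=4,fy=4,interpolation=cv2.INTER_CUBIC))
E
```

```text
time: 31.37
position: [0.4292, 0.3548, 0.0098]
tool_rot: [-1.166, 1.236, 1.165]
ft_force: [0.1, -0.3, -0.0]
grip_width: 0.601
t31.37 pos [0.4292 0.3548 0.0098] down [ 0.001  0.    -1.   ] jaw 86.6 q7 0.78 grip 0.601
 -> x 0.006 y 0.003 z -0.019 twist -0.012 (alt 35.99)
```

View pics/c8.png

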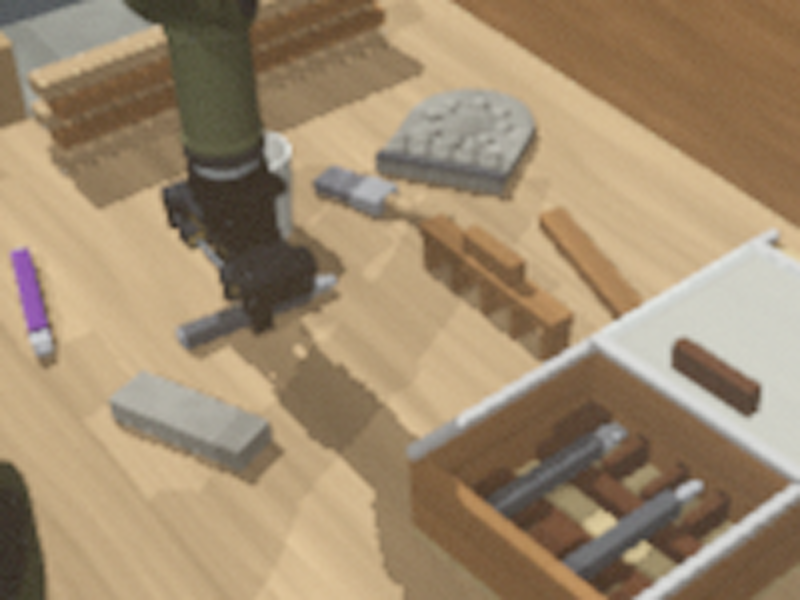

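```bash
python3 -m creep '[{"fingers":0,"x":0,"y":0,"z":0,"twist":0},{"fingers":0,"x":0,"y":0,"z":0,"twist":0},{"fingers":0,"x":0,"y":0,"z":0,"twist":0},{"fingers":0,"x":0,"y":0,"z":0,"twist":0},{"fingers":0,"x":0,"y":0,"z":0,"twist":0},{"fingers":0,"x":0,"y":0,"z":0,"twist":0},{"fingers":0,"x":-0.2,"y":0,"z":0,"twist":0},{"fingers":0,"x":-0.6,"y":0,"z":0,"twist":0},{"fingers":0,"x":-1.3,"y":0,"z":0,"twist":0},{"fingers":0,"x":-2,"y":0,"z":0,"twist":0},{"fingers":0,"x":-2.8,"y":0,"z":0,"twist":0},{"fingers":0,"x":-3.6,"y":0,"z":0,"twist":0},{"fingers":0,"x":-4.2,"y":0,"z":0,"twist":0},{"fingers":0,"x":-4.5,"y":0,"z":0,"twist":0},{"fingers":0,"x":-4.5,"y":0,"z":0,"twist":0},{"fingers":0,"x":-4.5,"y":0,"z":0,"twist":0}]' 45
python3 - <<'E'
from chis import *
plan(*ch(-.012,-.072),.19,94.93)
E
```

```text
time: 32.75
position: [0.4278, 0.3555, 0.1884]
tool_rot: [-1.167, 1.236, 1.167]
ft_force: [-0.3, -0.7, -3.5]
grip_width: 0.225
t32.75 pos [0.4278 0.3555 0.1884] down [-0. -0. -1.] jaw 86.7 q7 0.78 grip 0.225
 -> x -0.036 y -2.754 z -13.148 twist -1.638 (alt 34.36)
```

```bash
python3 -m creep '[{"fingers":0,"x":0,"y":-0.1,"z":-0.5,"twist":0},{"fingers":0,"x":0,"y":-0.3,"z":-1.3,"twist":0},{"fingers":0,"x":0,"y":-0.5,"z":-2.2,"twist":-0.2},{"fingers":0,"x":0,"y":-0.7,"z":-3.1,"twist":-0.4},{"fingers":0,"x":0,"y":-0.9,"z":-4,"twist":-0.6},{"fingers":0,"x":0,"y":-1.1,"z":-4.9,"twist":-0.8},{"fingers":0,"x":0,"y":-1.3,"z":-5.8,"twist":-1},{"fingers":0,"x":0,"y":-1.5,"z":-6.7,"twist":-1.2},{"fingers":0,"x":0,"y":-1.7,"z":-7.6,"twist":-1.4},{"fingers":0,"x":0,"y":-1.9,"z":-8.5,"twist":-1.6},{"fingers":0,"x":0,"y":-2.1,"z":-9.4,"twist":-1.64},{"fingers":0,"x":0,"y":-2.3,"z":-10.3,"twist":-1.64},{"fingers":0,"x":0,"y":-2.5,"z":-11.2,"twist":-1.64},{"fingers":0,"x":0,"y":-2.65,"z":-12.1,"twist":-1.64},{"fingers":0,"x":0,"y":-2.75,"z":-12.8,"twist":-1.64},{"fingers":0,"x":0,"y":-2.75,"z":-13.15,"twist":-1.64},{"fingers":0,"x":0,"y":-2.75,"z":-13.15,"twist":-1.64},{"fingers":0,"x":0,"y":-2.75,"z":-13.15,"twist":-1.64},{"fingers":0,"x":0,"y":-2.75,"z":-13.15,"twist":-1.64},{"fingers":0,"x":0,"y":-2.75,"z":-13.15,"twist":-1.64}]'
python3 - <<'E'
from chis import *
plan(*ch(-.012,-.072),.0395,94.93)
d=snap('side','s12.png')
im=cv2.imread('pics/s12.png')
cv2.imwrite('pics/c9.png',cv2.resize(im[120:300,180:400],None,fx=3.3,fy=3.3,interpolation=cv2.INTER_CUBIC))
E
```

```text
time: 34.42
position: [0.5078, -0.1737, 0.1879]
tool_rot: [-1.273, 1.166, 1.276]
ft_force: [0.2, -0.4, -1.4]
grip_width: 0.226
t34.42 pos [ 0.5078 -0.1737  0.1879] down [-0.002  0.001 -1.   ] jaw 95.1 q7 1.99 grip 0.226
 -> x 3.710 y -0.005 z -0.059 twist 0.033 (alt -35.97)
```

View pics/c9.png

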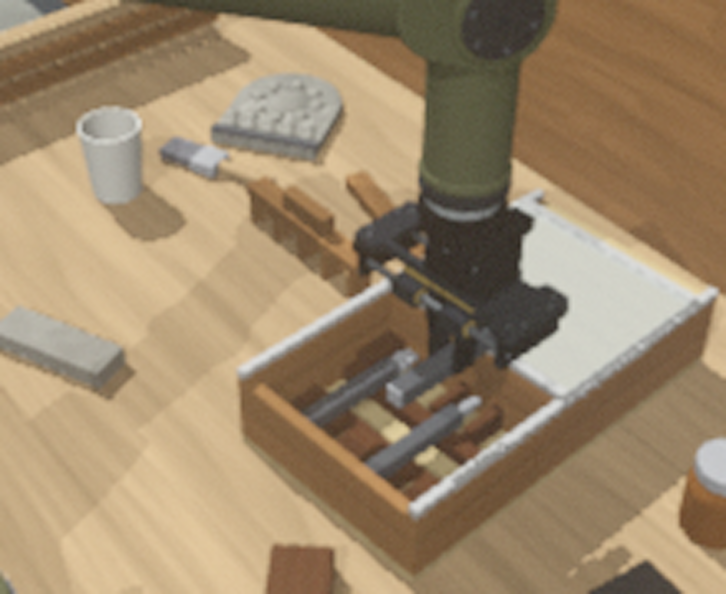

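```bash
python3 -m creep '[{"fingers":0,"x":0.4,"y":0,"z":-0.02,"twist":0},{"fingers":0,"x":0.9,"y":0,"z":-0.02,"twist":0},{"fingers":0,"x":1.4,"y":0,"z":-0.02,"twist":0},{"fingers":0,"x":1.9,"y":0,"z":-0.02,"twist":0},{"fingers":0,"x":2.4,"y":0,"z":-0.02,"twist":0},{"fingers":0,"x":2.8,"y":0,"z":-0.02,"twist":0},{"fingers":0,"x":3.15,"y":0,"z":-0.02,"twist":0},{"fingers":0,"x":3.4,"y":0,"z":-0.02,"twist":0},{"fingers":0,"x":3.6,"y":0,"z":-0.02,"twist":0},{"fingers":0,"x":3.7,"y":0,"z":-0.02,"twist":0},{"fingers":0,"x":3.7,"y":0,"z":-0.02,"twist":0},{"fingers":0,"x":3.7,"y":0,"z":-0.02,"twist":0}]'
python3 - <<'E'
from chis import *
plan(*ch(-.012,-.072),.0385,94.93)
E
```

```text
time: 35.47
position: [0.5085, -0.1765, 0.0414]
tool_rot: [-1.273, 1.167, 1.272]
ft_force: [0.8, -0.8, -1.4]
grip_width: 0.23
t35.47 pos [ 0.5085 -0.1765  0.0414] down [ 0.001 -0.    -1.   ] jaw 94.9 q7 2.08 grip 0.230
 -> x 0.073 y 0.014 z 0.016 twist 0.004 (alt -36.00)
```

```bash
python3 -m creep '[{"fingers":0,"x":0.04,"y":0,"z":0.015,"twist":0},{"fingers":0,"x":0.07,"y":0,"z":0.015,"twist":0},{"fingers":0,"x":0.07,"y":0,"z":0.015,"twist":0},{"fingers":0,"x":0.07,"y":0,"z":0.015,"twist":0},{"fingers":0,"x":0.07,"y":0,"z":0.015,"twist":0}]'
python3 -m creep '[{"fingers":0.4,"x":0,"y":0,"z":0,"twist":0},{"fingers":0.4,"x":0,"y":0,"z":0,"twist":0},{"fingers":0.4,"x":0,"y":0,"z":0,"twist":0},{"fingers":0.4,"x":0,"y":0,"z":0,"twist":0},{"fingers":0.4,"x":-0.3,"y":0,"z":0,"twist":0},{"fingers":0.4,"x":-1,"y":0,"z":0,"twist":0},{"fingers":0.4,"x":-1.8,"y":0,"z":0,"twist":0},{"fingers":0.6,"x":-2.6,"y":0,"z":0,"twist":0},{"fingers":0.6,"x":-3.4,"y":0,"z":0,"twist":0},{"fingers":0.6,"x":-4.2,"y":0,"z":-0.5,"twist":0},{"fingers":0.6,"x":-4.4,"y":0,"z":-1.4,"twist":0},{"fingers":0.6,"x":-4.4,"y":0,"z":-2.3,"twist":0},{"fingers":0.6,"x":-4.4,"y":0,"z":-3.2,"twist":0},{"fingers":0.6,"x":-4.4,"y":0,"z":-4.1,"twist":0},{"fingers":0.6,"x":-4.4,"y":0,"z":-4.1,"twist":0},{"fingers":0.6,"x":-4.4,"y":0,"z":-4.1,"twist":0}]'
python3 - <<'E'
from chis import *
d=snap('top','t9.png');np.savez('t9.npz',**d)
im=cv2.imread('pics/t9.png')
cv2.imwrite('pics/c10.png',cv2.resize(im[90:260,160:370],None,fx=3.5,fy=3.5,interpolation=cv2.INTER_CUBIC))
P=cloud(d);Z=P[...,2];hsv=cv2.cvtColor(d['pixels'],cv2.COLOR_RGB2HSV)
m=(hsv[...,1]<60)&(Z>.03)&(Z<.07)
c,s=np.cos(YAW),np.sin(YAW)
for k in range(3):
    u,v=blob(m,(278,172,358,240),k); r=rect(rays(d,zip(u,v),.048)); q=r[0]-C0
    print('chest xy',c*q[0]+s*q[1],-s*q[0]+c*q[1],r[1:],'z',np.nanmedian(Z[v,u]))
u,v=blob((Z>.055)&(hsv[...,1]>60),(180,155,260,180)); print('comb',len(u),rect(rays(d,zip(u,v),.056)))
u,v=blob((Z>.070)&(hsv[...,1]>60),(180,155,260,180)); print('combrib',len(u),rect(rays(d,zip(u,v),.082)))
E
```

```text
time: 35.88
position: [0.5082, -0.176, 0.0384]
tool_rot: [-1.273, 1.167, 1.272]
ft_force: [1.3, 0.4, -1.4]
grip_width: 0.224
time: 37.22
position: [0.5209, -0.3421, 0.2147]
tool_rot: [-1.269, 1.171, 1.269]
ft_force: [-0.3, 0.9, 0.1]
grip_width: 0.601
chest xy 0.000552957339017477 -0.07086987958278688 (np.float32(171.1316), np.float32(21.476978), np.float32(4.7468047)) z 0.04741178862668716
chest xy -0.0006712984074786132 -0.023369064909580253 (np.float32(169.00365), np.float32(21.139282), np.float32(4.998683)) z 0.047693565821999684
chest xy 0.0003973612254202863 0.07150979831189064 (np.float32(168.73418), np.float32(19.219263), np.float32(5.046609)) z 0.047979687243943525
comb 481 (array([0.63476678, 0.2187007 ]), np.float32(210.50209), np.float32(29.019312), np.float32(90.60403))
combrib 165 (array([0.6320592, 0.2180287]), np.float32(81.16792), np.float32(18.923283), np.float32(90.601295))
```

View pics/c10.png

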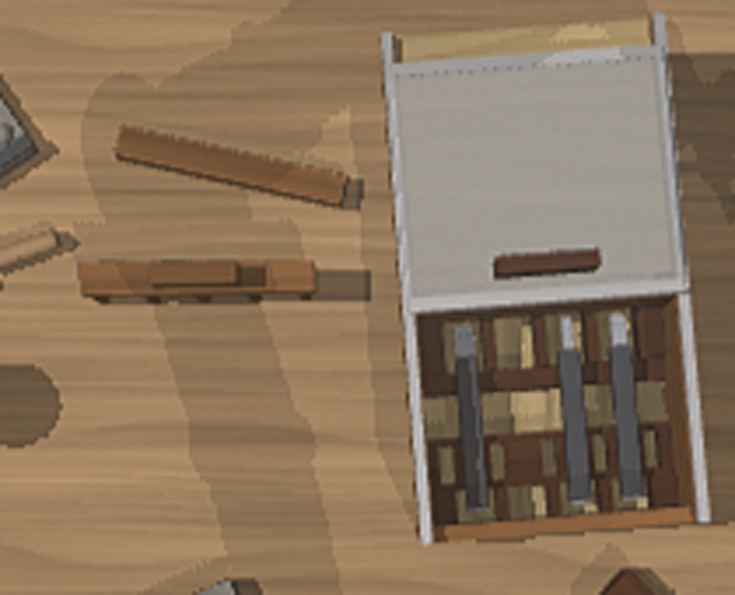

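View pics/t9.png

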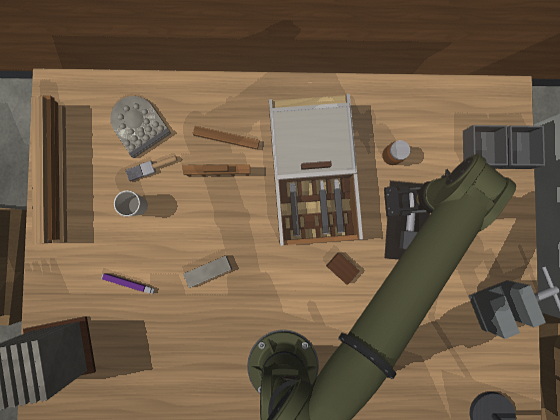

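Run:
```python
from chis import *
plan(.632,.2187,.18,0.6)
```

```text
t37.27 pos [ 0.5218 -0.3398  0.2146] down [-0.  0. -1.] jaw 94.8 q7 2.33 grip 0.599
 -> x 0.867 y -3.921 z 13.681 twist -17.154 (alt 18.85)
```

```bash
python3 -m creep '[{"fingers":0.6,"x":0,"y":-0.2,"z":0.6,"twist":1.4},{"fingers":0.6,"x":0,"y":-0.4,"z":1.4,"twist":2.8},{"fingers":0.6,"x":0,"y":-0.6,"z":2.3,"twist":4.2},{"fingers":0.6,"x":0,"y":-0.9,"z":3.2,"twist":5.6},{"fingers":0.6,"x":0,"y":-1.2,"z":4.1,"twist":7},{"fingers":0.6,"x":0,"y":-1.4,"z":5,"twist":8.4},{"fingers":0.6,"x":0,"y":-1.7,"z":5.9,"twist":9.8},{"fingers":0.6,"x":0,"y":-1.9,"z":6.8,"twist":11.2},{"fingers":0.6,"x":0,"y":-2.2,"z":7.7,"twist":12.6},{"fingers":0.6,"x":0,"y":-2.4,"z":8.6,"twist":14},{"fingers":0.6,"x":0,"y":-2.7,"z":9.5,"twist":15.4},{"fingers":0.6,"x":0,"y":-2.9,"z":10.4,"twist":16.8},{"fingers":0.6,"x":0.2,"y":-3.2,"z":11.3,"twist":18.2},{"fingers":0.6,"x":0.4,"y":-3.5,"z":12.2,"twist":18.85},{"fingers":0.6,"x":0.7,"y":-3.8,"z":13.1,"twist":18.85},{"fingers":0.6,"x":0.87,"y":-3.92,"z":13.68,"twist":18.85},{"fingers":0.6,"x":0.87,"y":-3.92,"z":13.68,"twist":18.85},{"fingers":0.6,"x":0.87,"y":-3.92,"z":13.68,"twist":18.85},{"fingers":0.6,"x":0.87,"y":-3.92,"z":13.68,"twist":18.85},{"fingers":0.6,"x":0.87,"y":-3.92,"z":13.68,"twist":18.85}]'
python3 - <<'E'
from chis import *
plan(.632,.2187,.0600,0.6)
E
```

```text
time: 38.93
position: [0.6313, 0.2181, 0.1805]
tool_rot: [-0.008, 1.57, 0.008]
ft_force: [0.3, -0.4, 0.9]
grip_width: 0.602
t38.93 pos [0.6313 0.2181 0.1805] down [ 0.001  0.    -1.   ] jaw 0.6 q7 -0.21 grip 0.602
 -> x 3.012 y 0.015 z 0.014 twist 0.002 (alt -36.00)
```

```bash
python3 -m creep '[{"fingers":0.6,"x":0.5,"y":0,"z":0,"twist":0},{"fingers":0.6,"x":1.2,"y":0,"z":0,"twist":0},{"fingers":0.6,"x":1.8,"y":0,"z":0,"twist":0},{"fingers":0.6,"x":2.3,"y":0,"z":0,"twist":0},{"fingers":0.6,"x":2.7,"y":0,"z":0,"twist":0},{"fingers":0.6,"x":2.9,"y":0,"z":0,"twist":0},{"fingers":0.6,"x":3,"y":0,"z":0,"twist":0},{"fingers":0.6,"x":3,"y":0,"z":0,"twist":0},{"fingers":0.6,"x":3,"y":0,"z":0,"twist":0}]'
python3 - <<'E'
from h import *
plan(.632,.2187,.06,.6)
d=snap('side','s13.png')
im=cv2.imread('pics/s13.png')
cv2.imwrite('pics/c11.png',cv2.resize(im[120:270,190:390],None,fx=4,fy=4,interpolation=cv2.INTER_CUBIC))
E
```

```text
time: 39.68
position: [0.6321, 0.2191, 0.0607]
tool_rot: [-0.008, 1.569, 0.009]
ft_force: [-0.2, 0.0, -0.3]
grip_width: 0.599
t39.68 pos [0.6321 0.2191 0.0607] down [ 0.002  0.001 -1.   ] jaw 0.6 q7 -0.17 grip 0.599
 -> x 0.018 y -0.009 z -0.003 twist 0.008 (alt -35.99)
```

View pics/c11.png

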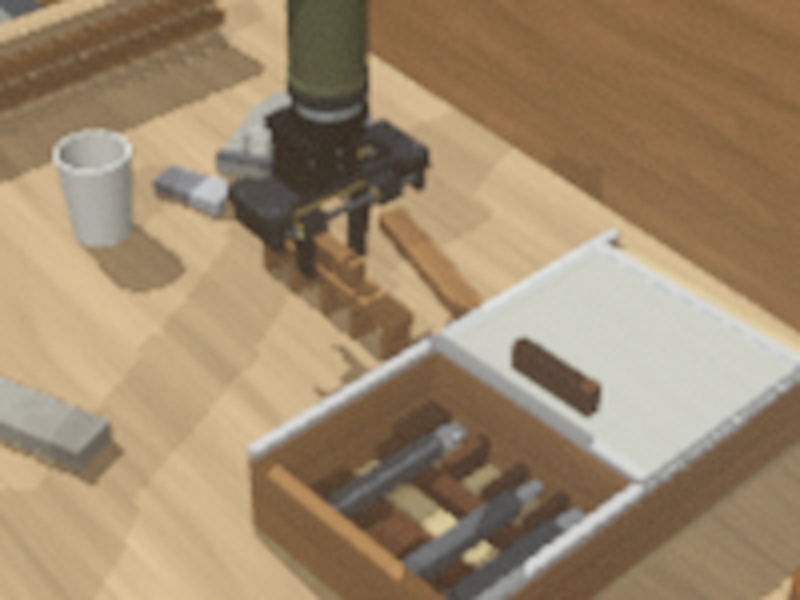

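```bash
python3 -m creep '[{"fingers":0,"x":0,"y":0,"z":0,"twist":0},{"fingers":0,"x":0,"y":0,"z":0,"twist":0},{"fingers":0,"x":0,"y":0,"z":0,"twist":0},{"fingers":0,"x":0,"y":0,"z":0,"twist":0},{"fingers":0,"x":0,"y":0,"z":0,"twist":0},{"fingers":0,"x":0,"y":0,"z":0,"twist":0}]' 50
python3 - <<'E'
from h import *
plan(.632,.2187,.06,.6)
E
python3 -m creep '[{"fingers":0,"x":-0.2,"y":0,"z":0,"twist":0},{"fingers":0,"x":-0.6,"y":0,"z":0,"twist":0},{"fingers":0,"x":-1.3,"y":0,"z":0,"twist":0},{"fingers":0,"x":-2,"y":0,"z":0,"twist":0},{"fingers":0,"x":-2.8,"y":0,"z":0,"twist":0},{"fingers":0,"x":-3.5,"y":0,"z":0,"twist":0},{"fingers":0,"x":-4,"y":0,"z":0,"twist":0},{"fingers":0,"x":-4.2,"y":0,"z":0,"twist":0},{"fingers":0,"x":-4.2,"y":0,"z":0,"twist":0},{"fingers":0,"x":-4.2,"y":0,"z":0,"twist":0}]' 50
python3 - <<'E'
from chis import *
C0[1]=-.1037
import chis
print(ch(-.04,0))
plan(*ch(-.04,0),.23,4.93)
d=snap('top','t10.png')
im=cv2.imread('pics/t10.png')
cv2.imwrite('pics/c12.png',cv2.resize(im[90:260,160:370],None,fx=3.5,fy=3.5,interpolation=cv2.INTER_CUBIC))
d=snap('side','s14.png')
E
```

```text
time: 40.23
position: [0.6317, 0.2195, 0.0596]
tool_rot: [-0.009, 1.57, 0.01]
ft_force: [4.5, -0.5, -1.7]
grip_width: 0.232
t40.23 pos [0.6317 0.2195 0.0596] down [ 0.001  0.    -1.   ] jaw 0.7 q7 -0.17 grip 0.232
 -> x -0.009 y -0.019 z 0.006 twist 0.019 (alt -35.98)
time: 41.07
position: [0.6307, 0.2192, 0.2263]
tool_rot: [-0.01, 1.572, 0.009]
ft_force: [0.2, -0.8, -3.9]
grip_width: 0.223
[ 0.47384798 -0.10713754]
t41.07 pos [0.6307 0.2192 0.2263] down [-0.002 -0.    -1.   ] jaw 0.7 q7 -0.22 grip 0.223
 -> x -0.084 y -8.111 z -4.017 twist -0.849 (alt 35.15)
```

View pics/c12.png

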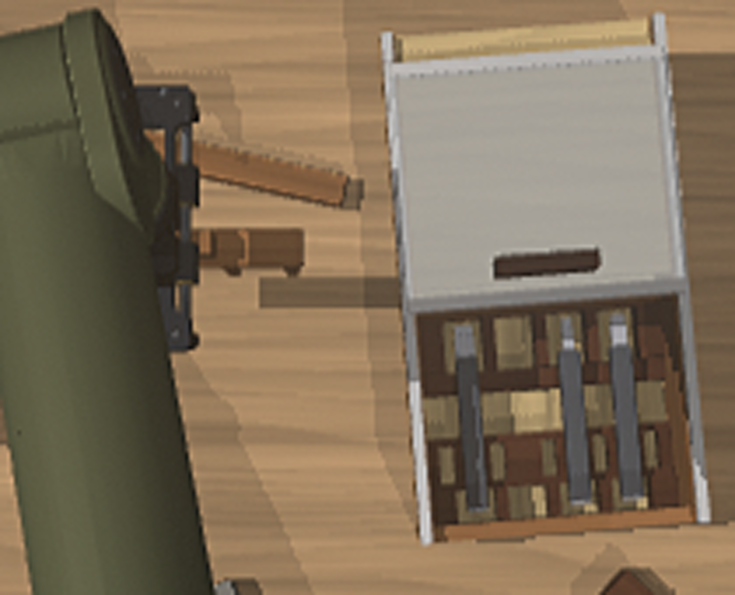

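View pics/s14.png

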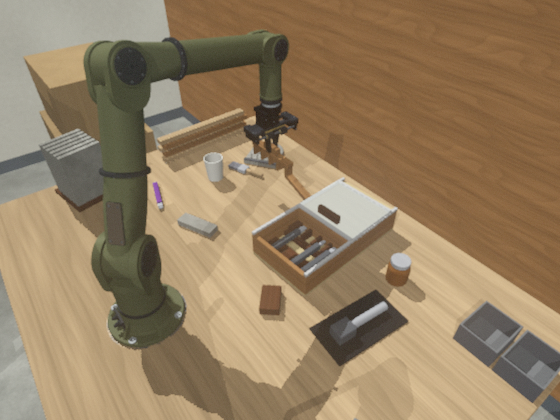

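```bash
python3 -m creep '[{"fingers":0,"x":0,"y":-0.5,"z":-0.3,"twist":0},{"fingers":0,"x":0,"y":-1.2,"z":-0.7,"twist":-0.1},{"fingers":0,"x":0,"y":-2,"z":-1.1,"twist":-0.2},{"fingers":0,"x":0,"y":-2.8,"z":-1.5,"twist":-0.3},{"fingers":0,"x":0,"y":-3.6,"z":-1.9,"twist":-0.4},{"fingers":0,"x":0,"y":-4.4,"z":-2.3,"twist":-0.5},{"fingers":0,"x":0,"y":-5.2,"z":-2.7,"twist":-0.6},{"fingers":0,"x":0,"y":-6,"z":-3.1,"twist":-0.7},{"fingers":0,"x":0,"y":-6.8,"z":-3.5,"twist":-0.8},{"fingers":0,"x":0,"y":-7.5,"z":-3.8,"twist":-0.85},{"fingers":0,"x":0,"y":-7.95,"z":-4.0,"twist":-0.85},{"fingers":0,"x":0,"y":-8.11,"z":-4.02,"twist":-0.85},{"fingers":0,"x":0,"y":-8.11,"z":-4.02,"twist":-0.85},{"fingers":0,"x":0,"y":-8.11,"z":-4.02,"twist":-0.85},{"fingers":0,"x":0,"y":-8.11,"z":-4.02,"twist":-0.85},{"fingers":0,"x":0,"y":-8.11,"z":-4.02,"twist":-0.85},{"fingers":0,"x":0,"y":-8.11,"z":-4.02,"twist":-0.85}]'
python3 - <<'E'
from chis import *
C0[1]=-.1037
plan(*ch(-.04,0),.11,4.93)
E
```

```text
time: 42.58
position: [0.4747, -0.1057, 0.2271]
tool_rot: [-0.07, 1.57, 0.069]
ft_force: [-0.1, -0.6, -2.8]
grip_width: 0.225
t42.58 pos [ 0.4747 -0.1057  0.2271] down [-0.001 -0.    -1.   ] jaw 5.1 q7 0.22 grip 0.225
 -> x 2.927 y -0.033 z -0.023 twist 0.028 (alt -35.97)
```

```bash
python3 -m creep '[{"fingers":0,"x":0.4,"y":0,"z":-0.01,"twist":0},{"fingers":0,"x":0.9,"y":0,"z":-0.01,"twist":0},{"fingers":0,"x":1.4,"y":0,"z":-0.01,"twist":0},{"fingers":0,"x":1.9,"y":0,"z":-0.01,"twist":0},{"fingers":0,"x":2.3,"y":0,"z":-0.01,"twist":0},{"fingers":0,"x":2.6,"y":0,"z":-0.01,"twist":0},{"fingers":0,"x":2.75,"y":0,"z":-0.01,"twist":0},{"fingers":0,"x":2.75,"y":0,"z":-0.01,"twist":0},{"fingers":0,"x":2.75,"y":0,"z":-0.01,"twist":0},{"fingers":0,"x":2.75,"y":0,"z":-0.01,"twist":0}]'
python3 - <<'E'
from chis import *
C0[1]=-.1037
plan(*ch(-.04,0),.07,4.93)
d=snap('top','t11.png');np.savez('t11.npz',**d)
im=cv2.imread('pics/t11.png')
cv2.imwrite('pics/c13.png',cv2.resize(im[165:250,265:370],None,fx=7,fy=7,interpolation=cv2.INTER_CUBIC))
d=snap('side','s15.png');np.savez('s15.npz',**d)
im=cv2.imread('pics/s15.png')
cv2.imwrite('pics/c14.png',cv2.resize(im[170:300,240:400],None,fx=4.6,fy=4.6,interpolation=cv2.INTER_CUBIC))
E
```

```text
time: 43.42
position: [0.4748, -0.1069, 0.1182]
tool_rot: [-0.068, 1.568, 0.068]
ft_force: [0.3, -0.3, -3.3]
grip_width: 0.227
t43.42 pos [ 0.4748 -0.1069  0.1182] down [ 0.002 -0.    -1.   ] jaw 5.0 q7 0.30 grip 0.227
 -> x 1.206 y -0.004 z -0.027 twist 0.006 (alt -35.99)
```

View pics/c13.png

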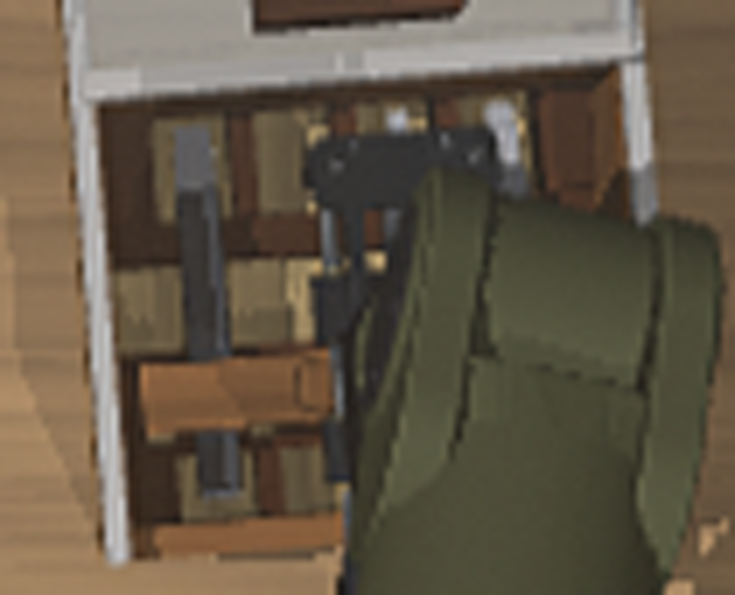

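View pics/c14.png

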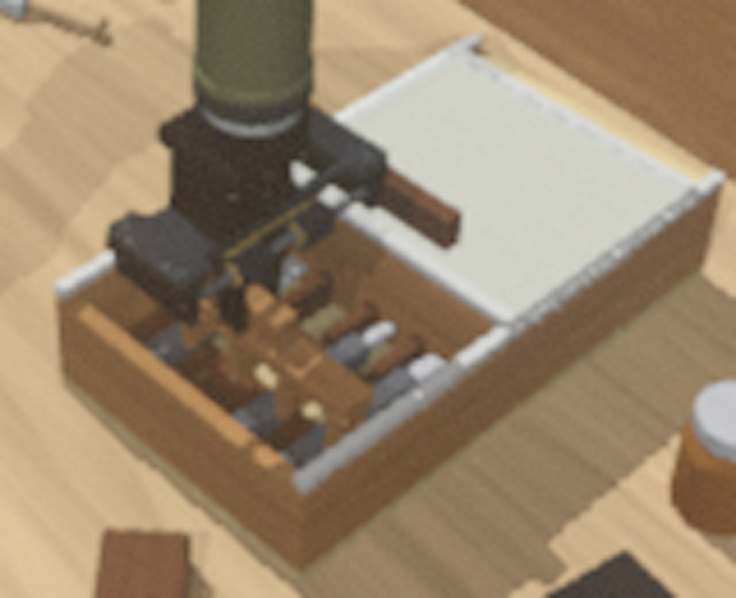

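Run:
```python
from chis import *
C0[1]=-.1037
d=dict(np.load('t11.npz')); px=d['pixels'].astype(int)
c,s=np.cos(YAW),np.sin(YAW)
for v in range(217,228): print(v,px[v,281:290].sum(-1),end=' ')
print()
hsv=cv2.cvtColor(d['pixels'],cv2.COLOR_RGB2HSV)
for u,v in((284.5,220),(285,222),(285.5,224)):
    q=ray(d,u,v,.1145)[:2]-C0; print(c*q[0]+s*q[1],-s*q[0]+c*q[1])
P=cloud(d)
for v in(219,221,223,225):
  for u in (287,292,300): print((P[v,u]).round(4),end=' ')
```

```text
217 [368 127 123 114 306 279 297 273 278] 218 [386 141 135 116 345 304 305 296 296] 219 [383 153 134 123 338 295 290 292 289] 220 [377 153 138 123 312 295 289 288 289] 221 [453 165 132 125 290 292 286 285 286] 222 [472 177 127 133 249 280 271 269 272] 223 [547 186 120 122 209 267 260 260 259] 224 [569 190 116 127 177 268 261 261 262] 225 [569 187 113 125 169 276 267 267 270] 226 [567 197 115 127 135 306 285 266 263] 227 [562 257 120 127 121 286 280 277 242] 
-0.034580902657077375 0.10737058153264778
-0.04074385707457159 0.10633931517306534
-0.04690360291799471 0.10530858571417659
[ 0.473  -0.0072  0.1164] [ 0.4732 -0.0225  0.114 ] [ 0.4732 -0.0463  0.1212] [ 0.4671 -0.0073  0.1141] [ 0.4671 -0.0223  0.1172] [ 0.4674 -0.047   0.1116] [ 0.461  -0.0073  0.1159] [ 0.461  -0.0223  0.1194] [ 0.4613 -0.0468  0.1137] [ 0.4549 -0.0073  0.1166] [ 0.455  -0.0224  0.1167] [ 0.4552 -0.0468  0.115 ]
```

```bash
python3 -m creep '[{"fingers":0,"x":0.2,"y":0,"z":-0.025,"twist":0},{"fingers":0,"x":0.4,"y":0,"z":-0.025,"twist":0},{"fingers":0,"x":0.55,"y":0,"z":-0.025,"twist":0},{"fingers":0,"x":0.65,"y":0,"z":-0.025,"twist":0},{"fingers":0,"x":0.65,"y":0,"z":-0.025,"twist":0},{"fingers":0,"x":0.65,"y":0,"z":-0.025,"twist":0},{"fingers":0,"x":0.65,"y":0,"z":-0.025,"twist":0}]'
python3 - <<'E'
from chis import *
C0[1]=-.1037
plan(*ch(-.04,0),.0697,4.93)
E
```

```text
time: 44.1
position: [0.4731, -0.1071, 0.0914]
tool_rot: [-0.068, 1.57, 0.068]
ft_force: [-0.3, 0.3, -3.4]
grip_width: 0.225
t44.10 pos [ 0.4731 -0.1071  0.0914] down [ 0. -0. -1.] jaw 4.9 q7 0.33 grip 0.225
 -> x 0.543 y -0.002 z 0.017 twist 0.001 (alt -36.00)
```

```bash
python3 -m creep '[{"fingers":0,"x":0.04,"y":0,"z":0.01,"twist":0},{"fingers":0,"x":0.08,"y":0,"z":0.01,"twist":0},{"fingers":0,"x":0.12,"y":0,"z":0.01,"twist":0},{"fingers":0,"x":0.16,"y":0,"z":0.01,"twist":0},{"fingers":0,"x":0.2,"y":0,"z":0.01,"twist":0},{"fingers":0,"x":0.2,"y":0,"z":0.01,"twist":0}]'
python3 - <<'E'
from chis import *
C0[1]=-.1037
plan(*ch(-.04,0),.0697,4.93)
E
```

```text
time: 44.6
position: [0.4731, -0.107, 0.083]
tool_rot: [-0.068, 1.57, 0.068]
ft_force: [-0.2, -0.0, -3.7]
grip_width: 0.228
t44.60 pos [ 0.4731 -0.107   0.083 ] down [-0.001  0.    -1.   ] jaw 4.9 q7 0.34 grip 0.228
 -> x 0.332 y -0.006 z 0.018 twist 0.002 (alt -36.00)
```

```bash
python3 -m creep '[{"fingers":0,"x":0.05,"y":0,"z":0.01,"twist":0},{"fingers":0,"x":0.1,"y":0,"z":0.01,"twist":0},{"fingers":0,"x":0.15,"y":0,"z":0.01,"twist":0},{"fingers":0,"x":0.2,"y":0,"z":0.01,"twist":0},{"fingers":0,"x":0.25,"y":0,"z":0.01,"twist":0},{"fingers":0,"x":0.3,"y":0,"z":0.01,"twist":0},{"fingers":0,"x":0.3,"y":0,"z":0.01,"twist":0},{"fingers":0,"x":0.3,"y":0,"z":0.01,"twist":0}]'
python3 - <<'E'
from chis import *
C0[1]=-.1037
plan(*ch(-.04,0),.0697,4.93)
E
```

```text
time: 45.27
position: [0.4737, -0.107, 0.0712]
tool_rot: [-0.068, 1.57, 0.068]
ft_force: [0.1, -0.5, -3.1]
grip_width: 0.226
t45.27 pos [ 0.4737 -0.107   0.0712] down [-0. -0. -1.] jaw 4.9 q7 0.35 grip 0.226
 -> x 0.038 y -0.004 z 0.004 twist 0.002 (alt -36.00)
```

Lower the last millimetre, then open slightly and rise clear.

```bash
python3 -m creep '[{"fingers":0,"x":0.03,"y":0,"z":0,"twist":0},{"fingers":0,"x":0.05,"y":0,"z":0,"twist":0},{"fingers":0,"x":0.05,"y":0,"z":0,"twist":0},{"fingers":0,"x":0.05,"y":0,"z":0,"twist":0}]'
python3 -m creep '[{"fingers":0.5,"x":-0.02,"y":0,"z":0,"twist":0},{"fingers":0.5,"x":-0.02,"y":0,"z":0,"twist":0},{"fingers":0.5,"x":-0.02,"y":0,"z":0,"twist":0},{"fingers":0.5,"x":-0.02,"y":0,"z":0,"twist":0},{"fingers":0.5,"x":-0.3,"y":0,"z":0,"twist":0},{"fingers":0.6,"x":-1,"y":0,"z":0,"twist":0},{"fingers":0.6,"x":-2,"y":0,"z":0,"twist":0},{"fingers":0.6,"x":-3,"y":0,"z":0,"twist":0},{"fingers":0.6,"x":-4,"y":0,"z":0,"twist":0},{"fingers":0.6,"x":-4,"y":-1,"z":0,"twist":0},{"fingers":0.6,"x":-4,"y":-2,"z":0,"twist":0},{"fingers":0.6,"x":-4,"y":-3,"z":0,"twist":0},{"fingers":0.6,"x":-4,"y":-4,"z":0,"twist":0},{"fingers":0.6,"x":-4,"y":-5,"z":0,"twist":0},{"fingers":0.6,"x":-4,"y":-6,"z":0,"twist":0},{"fingers":0.6,"x":-4,"y":-6,"z":0,"twist":0},{"fingers":0.6,"x":-4,"y":-6,"z":0,"twist":0}]'
python3 - <<'E'
from chis import *
d=snap('top','t12.png');np.savez('t12.npz',**d)
im=cv2.imread('pics/t12.png')
cv2.imwrite('pics/c15.png',cv2.resize(im[90:250,260:430],None,fx=3.7,fy=3.7,interpolation=cv2.INTER_CUBIC))
P=cloud(d);Z=P[...,2];hsv=cv2.cvtColor(d['pixels'],cv2.COLOR_RGB2HSV)
c,s=np.cos(YAW),np.sin(YAW)
q=P.copy(); X=P[...,0]-C0[0];Y=P[...,1]-C0[1]
cx=c*X+s*Y; cy=-s*X+c*Y
for y in(-.1,-.075,-.05,0,.05,.075,.1):
    m=(abs(cx+.04)<.012)&(abs(cy-y)<.006); print(y,np.nanmedian(Z[m]).round(4),m.sum())
u,v=blob((Z>.076)&(Z<.105)&(abs(cx+.04)<.03)&(abs(cy)<.06)); r=rect(rays(d,zip(u,v),.092)); w=r[0]-C0; print('rib chest',c*w[0]+s*w[1],-s*w[0]+c*w[1],r[1:])
m=(hsv[...,1]>80)&(Z>.115);u,v=blob(m,(295,155,335,175));print('cover rib',rect(rays(d,zip(u,v),.138)))
E
```

```text
time: 45.6
position: [0.474, -0.107, 0.0695]
tool_rot: [-0.068, 1.569, 0.068]
ft_force: [0.7, 1.0, -2.5]
grip_width: 0.229
time: 47.02
position: [0.4926, -0.3497, 0.2295]
tool_rot: [-0.064, 1.572, 0.061]
ft_force: [0.5, 0.7, 0.3]
grip_width: 0.597
-0.1 0.0671 27
-0.075 0.0665 30
-0.05 0.0668 29
0 0.0909 31
0.05 0.0664 28
0.075 0.0666 29
0.1 0.0666 29
rib chest -0.039636194335205474 0.0008227075846214951 (np.float32(78.9315), np.float32(19.79676), np.float32(95.21801))
cover rib (array([ 0.63516949, -0.09150129]), np.float32(87.95878), np.float32(16.56597), np.float32(95.40068))
```

View pics/c15.png

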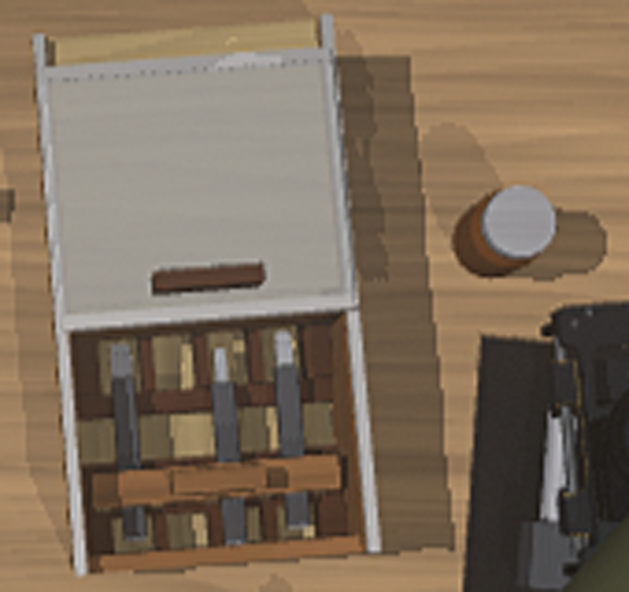

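Run:
```python
from chis import *
plan(.636,-.0915,.2,4.93)
plan(.636,-.0915,.1152,4.93)
```

```text
t47.07 pos [ 0.4937 -0.3471  0.2295] down [-0.001 -0.    -1.   ] jaw 4.8 q7 0.87 grip 0.600
 -> x 0.733 y 6.072 z 4.077 twist -0.030 (alt 35.97)
t47.07 pos [ 0.4937 -0.3471  0.2295] down [-0.001 -0.    -1.   ] jaw 4.8 q7 0.87 grip 0.600
 -> x 2.853 y 6.073 z 4.080 twist -0.030 (alt 35.97)
```

```bash
python3 -m creep '[{"fingers":0.6,"x":0,"y":0.5,"z":0.4,"twist":0},{"fingers":0.6,"x":0,"y":1.2,"z":0.8,"twist":0},{"fingers":0.6,"x":0,"y":1.9,"z":1.3,"twist":0},{"fingers":0.6,"x":0,"y":2.6,"z":1.8,"twist":0},{"fingers":0.6,"x":0,"y":3.3,"z":2.3,"twist":0},{"fingers":0.6,"x":0,"y":4,"z":2.8,"twist":0},{"fingers":0.6,"x":0.2,"y":4.8,"z":3.3,"twist":0},{"fingers":0.6,"x":0.5,"y":5.5,"z":3.8,"twist":0},{"fingers":0.6,"x":0.73,"y":6,"z":4.08,"twist":0},{"fingers":0.6,"x":0.73,"y":6.07,"z":4.08,"twist":0},{"fingers":0.6,"x":0.73,"y":6.07,"z":4.08,"twist":0},{"fingers":0.6,"x":0.73,"y":6.07,"z":4.08,"twist":0}]'
python3 - <<'E'
from chis import *
plan(.636,-.0915,.1152,4.93)
E
```

```text
time: 48.07
position: [0.6358, -0.0893, 0.2011]
tool_rot: [-0.069, 1.569, 0.069]
ft_force: [-0.6, -0.1, 0.2]
grip_width: 0.6
t48.07 pos [ 0.6358 -0.0893  0.2011] down [ 0.001  0.    -1.   ] jaw 5.0 q7 0.42 grip 0.600
 -> x 2.148 y -0.054 z -0.002 twist 0.024 (alt -35.98)
```

```bash
python3 -m creep '[{"fingers":0.6,"x":0.5,"y":0,"z":0,"twist":0},{"fingers":0.6,"x":1,"y":0,"z":0,"twist":0},{"fingers":0.6,"x":1.5,"y":0,"z":0,"twist":0},{"fingers":0.6,"x":1.9,"y":0,"z":0,"twist":0},{"fingers":0.6,"x":2.1,"y":0,"z":0,"twist":0},{"fingers":0.6,"x":2.15,"y":0,"z":0,"twist":0},{"fingers":0.6,"x":2.15,"y":0,"z":0,"twist":0},{"fingers":0,"x":2.15,"y":0,"z":0,"twist":0},{"fingers":0,"x":2.15,"y":0,"z":0,"twist":0},{"fingers":0,"x":2.15,"y":0,"z":0,"twist":0},{"fingers":0,"x":2.15,"y":0,"z":0,"twist":0},{"fingers":0,"x":2.15,"y":0,"z":0,"twist":0},{"fingers":0,"x":2.15,"y":0,"z":0,"twist":0},{"fingers":0,"x":2.15,"y":0,"z":0,"twist":0}]' 20
python3 - <<'E'
from chis import *
plan(.434,-.1085,.1152,4.93)
E
```

```text
time: 49.23
position: [0.6366, -0.0901, 0.1144]
tool_rot: [-0.068, 1.569, 0.068]
ft_force: [1.4, -1.1, -0.4]
grip_width: 0.179
t49.23 pos [ 0.6366 -0.0901  0.1144] down [ 0.001 -0.    -1.   ] jaw 5.0 q7 0.46 grip 0.179
 -> x -0.026 y -0.022 z -5.085 twist 0.004 (alt -36.00)
```

```bash
python3 -m creep '[{"fingers":0,"x":0,"y":0,"z":-0.2,"twist":0},{"fingers":0,"x":0,"y":0,"z":-0.6,"twist":0},{"fingers":0,"x":0,"y":0,"z":-1.1,"twist":0},{"fingers":0,"x":0,"y":0,"z":-1.6,"twist":0},{"fingers":0,"x":0,"y":0,"z":-2.1,"twist":0},{"fingers":0,"x":0,"y":0,"z":-2.6,"twist":0},{"fingers":0,"x":0,"y":0,"z":-3.1,"twist":0},{"fingers":0,"x":0,"y":0,"z":-3.6,"twist":0},{"fingers":0,"x":0,"y":0,"z":-4.1,"twist":0},{"fingers":0,"x":0,"y":0,"z":-4.5,"twist":0},{"fingers":0,"x":0,"y":0,"z":-4.8,"twist":0},{"fingers":0,"x":0,"y":0,"z":-4.95,"twist":0},{"fingers":0,"x":0,"y":0,"z":-4.95,"twist":0},{"fingers":0,"x":0,"y":0,"z":-4.95,"twist":0},{"fingers":0,"x":0,"y":0,"z":-4.95,"twist":0}]'
python3 - <<'E'
from chis import *
plan(.434,-.1085,.1152,4.93)
E
```

```text
time: 50.48
position: [0.439, -0.1073, 0.1143]
tool_rot: [-0.068, 1.57, 0.067]
ft_force: [-0.7, 0.2, 4.5]
grip_width: 0.182
t50.48 pos [ 0.439  -0.1073  0.1143] down [-0. -0. -1.] jaw 4.9 q7 0.23 grip 0.182
 -> x -0.023 y -0.019 z -0.128 twist 0.000 (alt -36.00)
```

```bash
python3 -m creep '[{"fingers":0,"x":0,"y":0,"z":-0.05,"twist":0},{"fingers":0,"x":0,"y":0,"z":-0.1,"twist":0},{"fingers":0,"x":0,"y":0,"z":-0.14,"twist":0},{"fingers":0,"x":0,"y":0,"z":-0.15,"twist":0},{"fingers":0,"x":0,"y":0,"z":-0.15,"twist":0},{"fingers":0,"x":0,"y":0,"z":-0.15,"twist":0}]'
```

```text
time: 50.98
position: [0.4339, -0.1078, 0.1143]
tool_rot: [-0.068, 1.567, 0.067]
ft_force: [5.0, -1.4, -2.1]
grip_width: 0.183
```

```bash
python3 -m creep '[{"fingers":0.6,"x":0,"y":0,"z":0.02,"twist":0},{"fingers":0.6,"x":0,"y":0,"z":0.02,"twist":0},{"fingers":0.6,"x":0,"y":0,"z":0.02,"twist":0},{"fingers":0.6,"x":0,"y":0,"z":0.02,"twist":0},{"fingers":0.6,"x":-0.4,"y":0,"z":0,"twist":0},{"fingers":0.6,"x":-1,"y":0,"z":0,"twist":0},{"fingers":0.6,"x":-2,"y":0,"z":0,"twist":0},{"fingers":0.6,"x":-3,"y":0,"z":0,"twist":0},{"fingers":0.6,"x":-3.5,"y":1,"z":0.5,"twist":0},{"fingers":0.6,"x":-3.5,"y":2,"z":1,"twist":0},{"fingers":0.6,"x":-3.5,"y":3,"z":1,"twist":0},{"fingers":0.6,"x":-3.5,"y":4,"z":1,"twist":0},{"fingers":0.6,"x":-3.5,"y":5,"z":1,"twist":0},{"fingers":0.6,"x":-3.5,"y":6,"z":1,"twist":0},{"fingers":0.6,"x":-3.5,"y":7,"z":1,"twist":0},{"fingers":0.6,"x":-3.5,"y":7,"z":1,"twist":0},{"fingers":0.6,"x":-3.5,"y":7,"z":1,"twist":0},{"fingers":0.6,"x":-3.5,"y":7,"z":1,"twist":0},{"fingers":0.6,"x":-3.5,"y":7,"z":1,"twist":0}]'
python3 - <<'E'
from chis import *
d=snap('top','t13.png');np.savez('t13.npz',**d)
P=cloud(d);Z=P[...,2];hsv=cv2.cvtColor(d['pixels'],cv2.COLOR_RGB2HSV);px=d['pixels'].astype(int)
c,s=np.cos(YAW),np.sin(YAW)
m=(hsv[...,1]>80)&(Z>.115);u,v=blob(m,(295,215,350,245));r=rect(rays(d,zip(u,v),.138));w=r[0]-C0;print('cover rib chest x',c*w[0]+s*w[1],r)
# mallet on mat
m=(Z>.03)&(Z<.06);u,v=blob(m,(380,175,440,265));q=P[v,u];print('head top z',np.median(q[:,2]));q=rays(d,zip(u,v),.035)-np.array([.4736,-.4141])
a=np.radians(-4.55);print('mallet in mat x',np.percentile(np.c_[q@[np.cos(a),np.sin(a)],q@[-np.sin(a),np.cos(a)]],[1,99],axis=0))
d=snap('side','s16.png')
E
```

```text
time: 52.57
position: [0.4489, 0.173, 0.2541]
tool_rot: [-0.066, 1.57, 0.065]
ft_force: [-0.6, 0.1, 0.3]
grip_width: 0.601
cover rib chest x -0.08148482375068959 (array([ 0.43245111, -0.10934306]), np.float32(87.30746), np.float32(12.049542), np.float32(94.8046))
head top z 0.04145148712776092
mallet in mat x [[-0.09077291 -0.02644834]
 [ 0.09499504  0.02544995]]
```

View pics/t13.png

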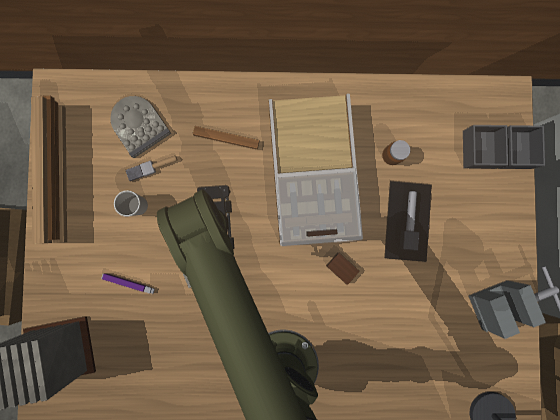

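View pics/s16.png

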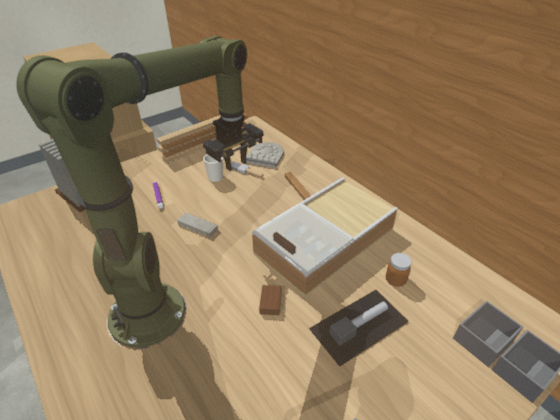

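Run:
```python
from h import *
im=cv2.imread('pics/t13.png')
cv2.imwrite('pics/c16.png',cv2.resize(im[160:250,265:370],None,fx=6.6,fy=6.6,interpolation=cv2.INTER_CUBIC))
```

```text
(no output)
```

View pics/c16.png

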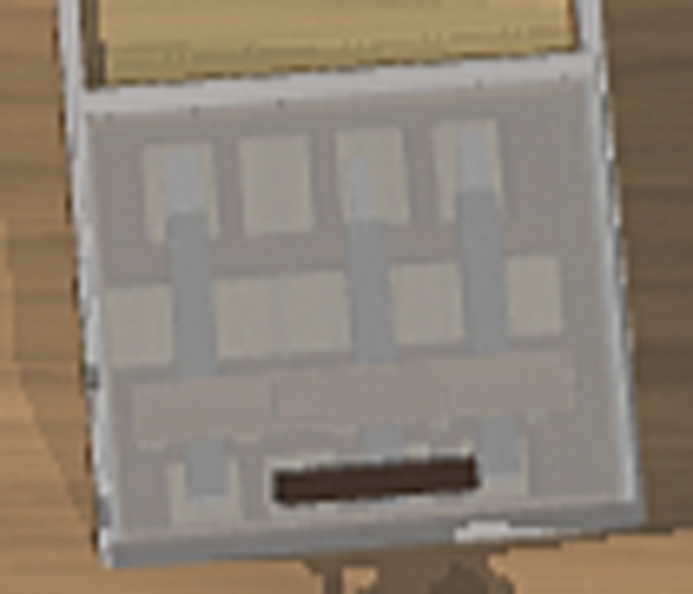

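Through the closed cover the three chisels (one in each of bays 4, 2 and 1) and the comb are in place. The grip rib is at the shut end and the robot is clear, so I'm handing in.

```bash
python3 -c "
from bench import workorder
print(workorder.close_job())"
```

```text
the job is handed in; nothing more can be done
None
```

The job is done and handed in at about 53 s of the 210 s allowed. The hand-in reports no verdict, so what follows rests on my own measurements.

**What I did:**
1. Laid the mallet flat on the mat.
2. Slid the cover open to its stop.
3. Placed the three chisels that were present in bays 4, 2 and 1.
4. Lowered the comb into its slots.
5. Slid the cover shut to its stop and moved the arm clear.

The purple look-alike chisel was not touched.

**Last checks:**
- **Chisels:** measured before the comb went on, all were within about 1.2 mm of their bay centres and 0.2° of straight, lying at rail height. After the cover was shut they were still visible in place through it.
- **Comb:** the beam top was level at 66–67 mm, against 66 mm when fully home. The comb measured under 1 mm from its place.
- **Cover:** it travelled 205 mm between the two stops. The camera reading put the rib 1.5 mm past the shut position, which is within the camera's error.
- **Mallet:** all of it was over the mat, spanning x -91..95 mm and y -26..25 mm in the mat's frame.
- **Bystanders:** in the last pictures they looked to be where they started. I judged this by eye and did not measure each one.

No check failed. The only disagreement was about 1 mm in y between the camera and the arm, which I allowed for when placing the comb.

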